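# Set out the stall counter: box row and sample mallets

## Robot

A 6-joint arm with a two-finger parallel gripper is mounted at the origin on the work surface. World frame = base frame: x ahead of the robot, y to its left, z up, the work surface at z = 0. Lengths are in m, angles in degrees, forces in N, time in s.
With the tool pointing down it reaches from about 0.4 to 0.825 m from the base axis. Payload 7 kg.
Tool frame: the origin (TCP) lies on the mounting face of the last link; the fingertips stand 178 mm ahead of it and the grasp point (between the pads) lies 159 mm ahead of it; z points along the fingers, y is the direction in which the jaws open and shut (so a half turn about z gives the same grasp; the last joint's range is limited). The gripper opens to 88 mm and grips with 3 to 60 N. Pads are 19 mm wide; open, the fingers measure 130 mm over their backs; the gripper's body (78 mm by 193 mm) begins 47 mm behind the grasp point.
Start: joints at [82.225, 20.546, 0.682, 0, -70.136, -16.507], TCP at [0.278, 0.615, 0.405] pointing down, gripper open.
Joint ranges: [-176.03, 176.03], [-82.01, 121.73], [-58.28, 71.71], [-173.87, 95.51], [-174.79, -0.11], [-173.66, 173.66]. Speed limits (degrees/s): [136.94, 136.94, 172.46, 180, 180, 180].

## Interface

Orientations are given as [roll, pitch, yaw] about the fixed x, y, z axes, in that order (R = Rz(yaw) Ry(pitch) Rx(roll)).
In Python, from plant import r gives the robot as it stands. The module is installed in compiled form; this text tells all that it offers.
- The arm moves only by the tool carry_out, never from a script. Its argument "plan" is a list of rows, each a list of 3 entries, a list of its own where there are three numbers: the shift along the tool's x, y, z in m, then the turn, a rotation vector about the tool's x, y, z in degrees, then the closure in counts, from 0 (fully open) to 255 (shut). In form: [[[x, y, z], [ax, ay, az], hand], ...]. A call has 1 to 12 rows; each row shifts and turns the commanded pose from where the row before left it, along the tool's axes as they then stand; what a row does not reach is not made up. A row lasts 1/12 s, in which the tool goes at most 41.7 mm and 7.16 degrees, less where a joint would pass 70% of its speed; a pose out of reach is approached as far as the arm can. A call is refused whole if a number of a shift passes 0.0417 or a number of a turn 7.16, either way. A call with a gripper value outside its range is refused whole. The fingers move at their own pace and stop on an object; "grip_force" is the grip in N (left out, the last holds). Time passes only in rows, so rows that do not move let the fingers close. It gives the time, the measured TCP pose, the force and the opening at its end, in the units of the state.
- r.get_state(): the state, without advancing time (a new reading comes with each control period).
- r.capture(name): name is "scene" or "top" or "wrist"; returns the picture (420x560x3 uint8, red, green, blue); there is no depth.
- r.get_calibration(name): a dict with "K" (3x3 intrinsics, pixels), "D" ([k1, k2, p1, p2, k3] as OpenCV has them; the pictures are not rectified), "rvec" (rotation vector, rad) and "tvec" (3), from world to camera coordinates, as OpenCV has them. Camera axes: x right, y down, z forward; pixel columns grow to the right and rows downward; lengths in m; the calibration is good to about 2 mm. A picture is of the moment at which its call begins: read the wrist's pose just before it. get_calibration takes no time and is no camera call; for the wrist camera it gives the pose at the moment of the call.
- r.close_job(): hands the job in, once; it reports no verdict.
The state is a dict: "time_s": time; "joints": joint angles; "qd": joint speeds; "joint_torque": joint torques, N m; "tcp_pos": TCP position; "eef_rot": TCP orientation; "contact_force": force on the tool from outside, world axes, zero at the start; "moment": the same for the moment, N m; "gripper_width": finger opening in m.
Only numpy, scipy, OpenCV 4.12 (cv2) and the standard library are available. Lean on these libraries where they do the work, as an engineer would, in place of code of your own. Each camera call takes 0.05 s, during which the arm holds its last target. There are 200 camera calls.

## Task

Set out the market-stall counter for opening. Nudge the scattered keepsake boxes along the counter, without lifting them off it, into one even row against the price rail: each box with one of its short ends touching the rail, square to it and centred on a price tag, starting at the red tag and leaving no tag empty between boxes. Lift the two crab mallets up off the two-pronged stand and drop each handle-first into a ring of the mallet holder so that its head rests flat on the ring, and leave the other wares where they are.

Things in the scene. Friction and masses are not known exactly. Their poses are not given: they have to be found in the camera images.
- rail: fixed straight dark wooden price rail, 480 mm long (along its own y), 18 mm thick, 22 mm high, lying across the counter in front of the robot with six price tags, one red and five yellow. Origin at the middle of the foot of its robot-side face; its x axis points level and square to the rail, away from the robot, its y axis along the rail, away from the red tag's end
- tag1 (a point): the red price tag: the point in the middle of the tag, on the top edge of the rail's robot-side face, 22 mm above the counter; tags are 85 mm apart, 42 mm wide
- tag2 (a point): yellow price tag, number 2 counted from the red one: the point in the middle of the tag, on the top edge of the rail's robot-side face, 22 mm above the counter; tags are 85 mm apart, 42 mm wide
- tag3 (a point): yellow price tag, number 3 counted from the red one: the point in the middle of the tag, on the top edge of the rail's robot-side face, 22 mm above the counter; tags are 85 mm apart, 42 mm wide
- tag4 (a point): yellow price tag, number 4 counted from the red one: the point in the middle of the tag, on the top edge of the rail's robot-side face, 22 mm above the counter; tags are 85 mm apart, 42 mm wide
- tag5 (a point): yellow price tag, number 5 counted from the red one: the point in the middle of the tag, on the top edge of the rail's robot-side face, 22 mm above the counter; tags are 85 mm apart, 42 mm wide
- tag6 (a point): yellow price tag, number 6 counted from the red one: the point in the middle of the tag, on the top edge of the rail's robot-side face, 22 mm above the counter; tags are 85 mm apart, 42 mm wide
- box1_handle (a point): centre of the lid handle of a loose wooden keepsake box (dark wood, brass-coloured inlay): box 80 mm long (x axis) x 52 mm wide (y) x 42 mm high, about 0.2 kg, felt underside that slides easily, lid fastened; handle, a bar in the middle of the lid, 40 mm long (x) x 14 mm wide (y) x 24 mm high; this point is straight above the box's centre, 54 mm above the counter. Four to six such boxes are present
- box2_handle (a point): centre of the lid handle of a loose wooden keepsake box (mid-brown wood, white inlay): box 80 mm long (x axis) x 52 mm wide (y) x 42 mm high, about 0.2 kg, felt underside that slides easily, lid fastened; handle, a bar in the middle of the lid, 40 mm long (x) x 14 mm wide (y) x 24 mm high; this point is straight above the box's centre, 54 mm above the counter. Four to six such boxes are present
- box3_handle (a point): centre of the lid handle of a loose wooden keepsake box (pale wood, dark inlay): box 80 mm long (x axis) x 52 mm wide (y) x 42 mm high, about 0.2 kg, felt underside that slides easily, lid fastened; handle, a bar in the middle of the lid, 40 mm long (x) x 14 mm wide (y) x 24 mm high; this point is straight above the box's centre, 54 mm above the counter. Four to six such boxes are present
- box4_handle (a point): centre of the lid handle of a loose wooden keepsake box (dark wood, blue inlay): box 80 mm long (x axis) x 52 mm wide (y) x 42 mm high, about 0.2 kg, felt underside that slides easily, lid fastened; handle, a bar in the middle of the lid, 40 mm long (x) x 14 mm wide (y) x 24 mm high; this point is straight above the box's centre, 54 mm above the counter. Four to six such boxes are present
- box5_handle (a point): centre of the lid handle of a loose wooden keepsake box (pale wood, terracotta inlay): box 80 mm long (x axis) x 52 mm wide (y) x 42 mm high, about 0.2 kg, felt underside that slides easily, lid fastened; handle, a bar in the middle of the lid, 40 mm long (x) x 14 mm wide (y) x 24 mm high; this point is straight above the box's centre, 54 mm above the counter. Four to six such boxes are present
- box6_handle (a point): centre of the lid handle of a loose wooden keepsake box (mid-brown wood, green inlay): box 80 mm long (x axis) x 52 mm wide (y) x 42 mm high, about 0.2 kg, felt underside that slides easily, lid fastened; handle, a bar in the middle of the lid, 40 mm long (x) x 14 mm wide (y) x 24 mm high; this point is straight above the box's centre, 54 mm above the counter. Four to six such boxes are present
- mallet1_head (a point): centre of the head of the loose crab mallet that hangs nearer the free ends of the prongs on the two-pronged stand: wooden block head 84 mm long (y axis) x 44 mm wide (x) x 44 mm high (z); round dark handle of 20 mm diameter, 125 mm long, straight down from the middle of the head's underside; about 0.2 kg. It hangs head up, the head across both prongs, the handle between them
- mallet2_head (a point): centre of the head of the loose crab mallet that hangs nearer the upright on the two-pronged stand: wooden block head 84 mm long (y axis) x 44 mm wide (x) x 44 mm high (z); round dark handle of 20 mm diameter, 125 mm long, straight down from the middle of the head's underside; about 0.2 kg. It hangs head up, the head across both prongs, the handle between them
- prong_mid (a point): fixed two-pronged steel stand: point between its two level prongs at the height of their tops, 150 mm above the counter, midway between the mallets (95 mm apart). Prongs 8 mm thick, 35 mm between centres. Their upright is 122 mm away along this frame's +x and ends 158 mm above the counter; their free ends, 108 mm away along -x, turn up 12 mm. Mallets come off straight up, or up over these ends
- ring1 (a point): fixed mallet holder with two empty brass rings, the one nearer the robot: centre of the ring's top face, which is level, 145 mm above the counter; hole 34 mm across, outside 58 mm, 24 mm deep, free space below. The rings are 120 mm apart with the holder's post midway between, its knob ending 157 mm above the counter
- ring2 (a point): fixed mallet holder with two empty brass rings, the one farther from the robot: centre of the ring's top face, which is level, 145 mm above the counter; hole 34 mm across, outside 58 mm, 24 mm deep, free space below. The rings are 120 mm apart with the holder's post midway between, its knob ending 157 mm above the counter
- jar: bystander: amber glass spice jar with a dark wooden cap, 56 mm across, 90 mm tall; origin at the middle of its underside
- mill: bystander: turned dark wooden pepper mill, 52 mm across, 132 mm tall; origin at the middle of its underside
- bowl: bystander: pale wooden bowl, 100 mm across, 35 mm tall; origin at the middle of its underside
- spoon: bystander: dark wooden spoon lying on the counter at the left, about 200 mm long
- tape: bystander: clear roll of tape lying flat, 90 mm across, 24 mm tall; origin at the middle of its underside
- cardreader: bystander: black card reader, 140 x 70 x 22 mm; origin at the middle of its underside
There are look-alikes about, which are no part of the job. What is shaped like the part that bears mallet1_head but green, pink or turquoise is not meant.

How it is judged (in metres and radians):
At the end, for the whole second after the job is handed in: All boxes on the counter at rest, an end within 5 mm of the rail, square within 4 degrees, centred within 8 mm on a tag, filling the red tag and those next to it. Mallets at rest, upright within 4.5 degrees, each head on a ring (5 mm in height, 10 mm off centre) (x of box1_handle in the frame of rail between -0.045 and -0.035 m and angle between the x axis of each of box1_handle, box2_handle, box3_handle, box4_handle, box5_handle, box6_handle and the x axis of rail, either way round below 0.07 rad and height (world z) of each of box1_handle, box2_handle, box3_handle, box4_handle, box5_handle, box6_handle below 0.059 m and angle between each of box1_handle, box2_handle, box3_handle, box4_handle, box5_handle, box6_handle, mallet1_head, mallet2_head's own z axis and vertical below 0.08 rad and (y of box1_handle in the frame of rail between -0.2205 and -0.2045 m or y of box1_handle in the frame of rail between -0.1355 and -0.1195 m or y of box1_handle in the frame of rail between -0.0505 and -0.0345 m or y of box1_handle in the frame of rail between 0.0345 and 0.0505 m or y of box1_handle in the frame of rail between 0.1195 and 0.1355 m or y of box1_handle in the frame of rail between 0.2045 and 0.2205 m) and linear speed of each of box1, box2, box3, box4, box5, box6, mallet1, mallet2 below 0.02 m/s and x of box2_handle in the frame of rail between -0.045 and -0.035 m and (y of box2_handle in the frame of rail between -0.2205 and -0.2045 m or y of box2_handle in the frame of rail between -0.1355 and -0.1195 m or y of box2_handle in the frame of rail between -0.0505 and -0.0345 m or y of box2_handle in the frame of rail between 0.0345 and 0.0505 m or y of box2_handle in the frame of rail between 0.1195 and 0.1355 m or y of box2_handle in the frame of rail between 0.2045 and 0.2205 m) and x of box3_handle in the frame of rail between -0.045 and -0.035 m and (y of box3_handle in the frame of rail between -0.2205 and -0.2045 m or y of box3_handle in the frame of rail between -0.1355 and -0.1195 m or y of box3_handle in the frame of rail between -0.0505 and -0.0345 m or y of box3_handle in the frame of rail between 0.0345 and 0.0505 m or y of box3_handle in the frame of rail between 0.1195 and 0.1355 m or y of box3_handle in the frame of rail between 0.2045 and 0.2205 m) and x of box4_handle in the frame of rail between -0.045 and -0.035 m and (y of box4_handle in the frame of rail between -0.2205 and -0.2045 m or y of box4_handle in the frame of rail between -0.1355 and -0.1195 m or y of box4_handle in the frame of rail between -0.0505 and -0.0345 m or y of box4_handle in the frame of rail between 0.0345 and 0.0505 m or y of box4_handle in the frame of rail between 0.1195 and 0.1355 m or y of box4_handle in the frame of rail between 0.2045 and 0.2205 m) and x of box5_handle in the frame of rail between -0.045 and -0.035 m and (y of box5_handle in the frame of rail between -0.2205 and -0.2045 m or y of box5_handle in the frame of rail between -0.1355 and -0.1195 m or y of box5_handle in the frame of rail between -0.0505 and -0.0345 m or y of box5_handle in the frame of rail between 0.0345 and 0.0505 m or y of box5_handle in the frame of rail between 0.1195 and 0.1355 m or y of box5_handle in the frame of rail between 0.2045 and 0.2205 m) and x of box6_handle in the frame of rail between -0.045 and -0.035 m and (y of box6_handle in the frame of rail between -0.2205 and -0.2045 m or y of box6_handle in the frame of rail between -0.1355 and -0.1195 m or y of box6_handle in the frame of rail between -0.0505 and -0.0345 m or y of box6_handle in the frame of rail between 0.0345 and 0.0505 m or y of box6_handle in the frame of rail between 0.1195 and 0.1355 m or y of box6_handle in the frame of rail between 0.2045 and 0.2205 m) and (y of box1_handle in the frame of rail between -0.2205 and -0.2045 m or y of box2_handle in the frame of rail between -0.2205 and -0.2045 m or y of box3_handle in the frame of rail between -0.2205 and -0.2045 m or y of box4_handle in the frame of rail between -0.2205 and -0.2045 m or y of box5_handle in the frame of rail between -0.2205 and -0.2045 m or y of box6_handle in the frame of rail between -0.2205 and -0.2045 m) and (y of box1_handle in the frame of rail between -0.1355 and -0.1195 m or y of box2_handle in the frame of rail between -0.1355 and -0.1195 m or y of box3_handle in the frame of rail between -0.1355 and -0.1195 m or y of box4_handle in the frame of rail between -0.1355 and -0.1195 m or y of box5_handle in the frame of rail between -0.1355 and -0.1195 m or y of box6_handle in the frame of rail between -0.1355 and -0.1195 m) and (y of box1_handle in the frame of rail between -0.0505 and -0.0345 m or y of box2_handle in the frame of rail between -0.0505 and -0.0345 m or y of box3_handle in the frame of rail between -0.0505 and -0.0345 m or y of box4_handle in the frame of rail between -0.0505 and -0.0345 m or y of box5_handle in the frame of rail between -0.0505 and -0.0345 m or y of box6_handle in the frame of rail between -0.0505 and -0.0345 m) and (y of box1_handle in the frame of rail between 0.0345 and 0.0505 m or y of box2_handle in the frame of rail between 0.0345 and 0.0505 m or y of box3_handle in the frame of rail between 0.0345 and 0.0505 m or y of box4_handle in the frame of rail between 0.0345 and 0.0505 m or y of box5_handle in the frame of rail between 0.0345 and 0.0505 m or y of box6_handle in the frame of rail between 0.0345 and 0.0505 m) and ((y of box1_handle in the frame of rail between 0.1195 and 0.1355 m or y of box2_handle in the frame of rail between 0.1195 and 0.1355 m or y of box3_handle in the frame of rail between 0.1195 and 0.1355 m or y of box4_handle in the frame of rail between 0.1195 and 0.1355 m or y of box5_handle in the frame of rail between 0.1195 and 0.1355 m or y of box6_handle in the frame of rail between 0.1195 and 0.1355 m) or not (y of box1_handle in the frame of rail between 0.2045 and 0.2205 m or y of box2_handle in the frame of rail between 0.2045 and 0.2205 m or y of box3_handle in the frame of rail between 0.2045 and 0.2205 m or y of box4_handle in the frame of rail between 0.2045 and 0.2205 m or y of box5_handle in the frame of rail between 0.2045 and 0.2205 m or y of box6_handle in the frame of rail between 0.2045 and 0.2205 m)) and ((horizontal distance between mallet1_head and ring1 below 0.01 m and z of mallet1_head in the frame of ring1 between 0.017 and 0.027 m) or (horizontal distance between mallet1_head and ring2 below 0.01 m and z of mallet1_head in the frame of ring2 between 0.017 and 0.027 m)) and ((horizontal distance between mallet2_head and ring1 below 0.01 m and z of mallet2_head in the frame of ring1 between 0.017 and 0.027 m) or (horizontal distance between mallet2_head and ring2 below 0.01 m and z of mallet2_head in the frame of ring2 between 0.017 and 0.027 m))); the robot touches nothing.
It fails at once if a box is lifted more than 15 mm off the counter (height (world z) of any of box1_handle, box2_handle, box3_handle, box4_handle, box5_handle, box6_handle above 0.069 m).
It fails at once if another ware is moved more than 60 mm (distance of any of jar, mill, bowl, spoon, tape, cardreader from where it was at the start of the episode above 0.06 m).
Of box1, box2, box3, box4, box5, box6 only 4 to 6 are there at a start; the rules pass over those that are not, and their reading is None.
At some moment in a run one of box1, box2, box3, box4, box5, box6 may be knocked a few centimetres aside while the robot is not near it.
It also fails if it takes over 208 s, if anything falls off the work surface, if the arm or the gripper's body presses on something with over 40 N, if the wrist force passes 120 N, or if a joint passes its speed limit or range.

## Working session

There is one attempt and no reset: what is moved stays moved. The work goes in short steps, Python scripts to look and compute and a tool call to move; the robot and the scene stay as the last step left them, time stands still between calls to the robot, and variables do not carry over. Pictures are saved under pics/ and viewed, about 12 in all and at most 16, crops included, and the job is handed in when it is done.

Besides the shell and the picture viewer there is one more tool, called after "Call:" as a command line: name --argument value ..., lists and objects as JSON in quotes. carry_out: Moves the arm, as the interface text tells. Its arguments: {"type":"object","properties":{"plan":{"type":"array","items":{"type":"array"}},"grip_force":{"type":"number"}},"required":["plan"]}

```bash
mkdir -p pics; cat > h.py <<'E'
import numpy as np, cv2
from scipy.spatial.transform import Rotation as R
from plant import r
def cal(n):
    c=r.get_calibration(n); return np.array(c["K"],float),np.array(c["D"],float),np.array(c["rvec"],float).ravel(),np.array(c["tvec"],float).ravel()
def px2w(c,pts,z):
    K,D,rv,t=c; Rm=cv2.Rodrigues(rv)[0]; u=cv2.undistortPoints(np.array(pts,float).reshape(-1,1,2),K,D).reshape(-1,2)
    o=-Rm.T@t; d=np.c_[u,np.ones(len(u))]@Rm
    return o+d*((z-o[2])/d[:,2])[:,None]
def w2px(c,P):
    K,D,rv,t=c; return cv2.projectPoints(np.array(P,float).reshape(-1,1,3),rv,t,K,D)[0].reshape(-1,2)
def snap(n,f):
    im=r.capture(n); np.save(f'pics/{f}.npy',im); cv2.imwrite(f'pics/{f}.png',cv2.cvtColor(im,cv2.COLOR_RGB2BGR)); return im
def rectify(im,c,z,x0,x1,y0,y1,s,f=None):
    # view from above: image right = -y, image up = +x ; s px per m
    h=int((x1-x0)*s); w=int((y1-y0)*s)
    v,u=np.mgrid[0:h,0:w]; P=np.stack([x1-v/s,y1-u/s,np.full(v.shape,z)],-1).reshape(-1,3)
    m=w2px(c,P).reshape(h,w,2).astype(np.float32)
    o=cv2.remap(im,m[...,0],m[...,1],cv2.INTER_LINEAR)
    if f: cv2.imwrite(f'pics/{f}.png',cv2.cvtColor(o,cv2.COLOR_RGB2BGR))
    return o
E
python3 - <<'E'
from h import *
print({k:np.round(v,3) for k,v in r.get_state().items()})
for n in("scene","top","wrist"):
    im=snap(n,n+'0'); c=cal(n); print(n,np.round(c[0],1).tolist(),np.round(c[1],3),(-cv2.Rodrigues(c[2])[0].T@c[3]).round(3))
E
```

```text
{'time_s': np.float64(0.0), 'joints': array([ 8.2225e+01,  2.0592e+01,  6.3400e-01, -2.1000e-02, -7.0137e+01,
       -1.6507e+01]), 'qd': array([-0.032,  0.022,  0.009, -0.049,  0.045, -0.048]), 'joint_torque': array([-0.0000e+00, -5.8272e+01,  2.9306e+01,  6.9970e+00,  7.0000e-03,
       -0.0000e+00]), 'tcp_pos': array([0.277, 0.615, 0.404]), 'eef_rot': array([ 1.79904e+02, -8.00000e-03, -2.42890e+01]), 'contact_force': array([-0.002,  0.476, -0.508]), 'moment': array([-0.034, -0.061, -0.003]), 'gripper_width': np.float64(0.087)}
scene [[389.0, 0.0, 280.3], [0.0, 389.0, 212.3], [0.0, 0.0, 1.0]] [0.025 0.    0.    0.    0.   ] [ 1.108 -0.065  1.12 ]
top [[385.2, 0.0, 277.2], [0.0, 385.2, 207.5], [0.0, 0.0, 1.0]] [0.021 0.    0.    0.    0.   ] [0.394 0.015 1.174]
wrist [[326.1, 0.0, 278.7], [0.0, 326.1, 210.0], [0.0, 0.0, 1.0]] [-0.047  0.     0.     0.     0.   ] [0.355 0.581 0.383]
```

View pics/top0.png

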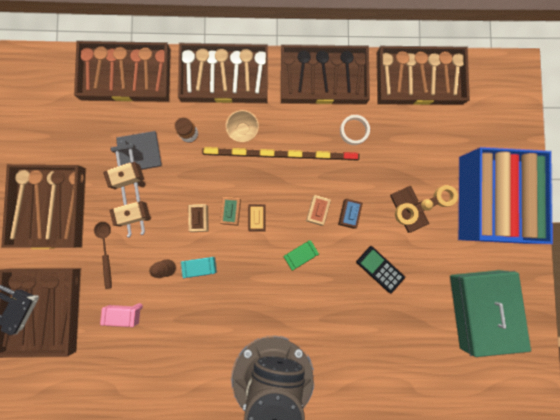

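View pics/scene0.png

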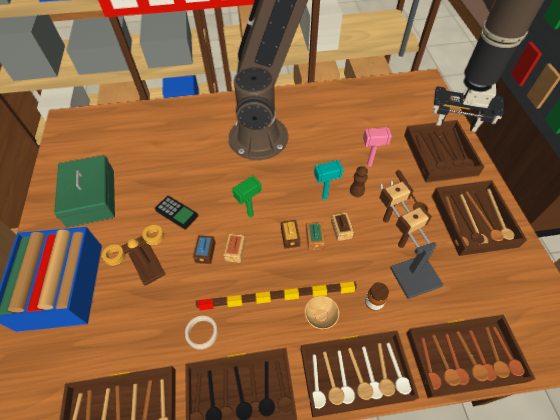

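```bash
python3 - <<'E'
from h import *
im=np.load('pics/top0.npy');c=cal('top')
a=cv2.cvtColor(im[135:240,180:380],cv2.COLOR_RGB2BGR);cv2.imwrite('pics/a.png',cv2.resize(a,None,fx=4,fy=4,interpolation=cv2.INTER_CUBIC))
b=cv2.cvtColor(im[130:250,90:190],cv2.COLOR_RGB2BGR);d=cv2.cvtColor(im[165:245,380:470],cv2.COLOR_RGB2BGR)
b=cv2.resize(b,None,fx=4,fy=4,interpolation=cv2.INTER_CUBIC);d=cv2.resize(d,None,fx=4,fy=4,interpolation=cv2.INTER_CUBIC)
o=np.zeros((480,770,3),np.uint8);o[:,:400]=b;o[:320,410:770]=d;cv2.imwrite('pics/b.png',o)
E
```

```text
(no output)
```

View pics/a.png

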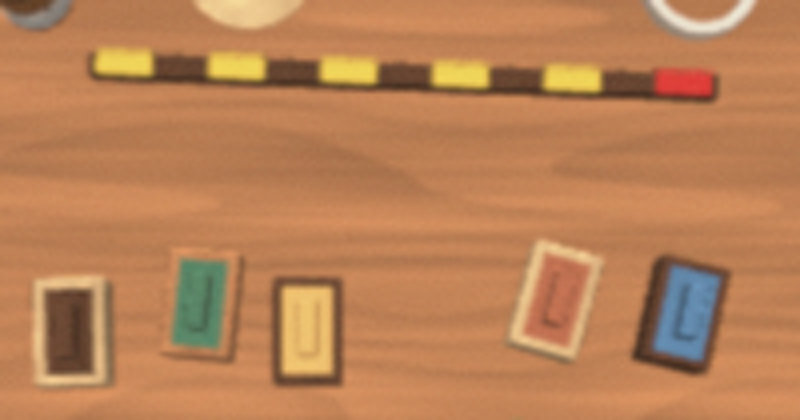

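View pics/b.png

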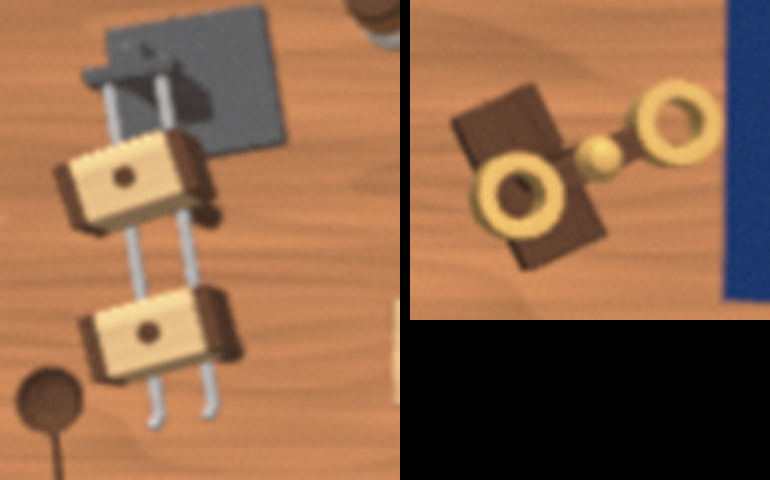

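```bash
python3 - <<'E'
from h import *
c=cal('top');s=cal('scene')
f=lambda pts,z,o=(180,135):px2w(c,[(o[0]+(p[0]-1.5)/4,o[1]+(p[1]-1.5)/4) for p in pts],z).round(4)
print('rail foot ends',f([(716,101),(90,79)],0).tolist())
print('tag L/R top edge',f([(715,95),(655,93),(95,72),(153,73)],.022).tolist())
B=dict(dark=[(34,281),(103,276),(106,382),(38,385)],green=[(173,249),(238,253),(232,360),(164,354)],brass=[(272,280),(341,280),(341,383),(274,383)],terr=[(537,239),(602,257),(575,360),(507,344)],blue=[(660,255),(728,270),(700,372),(634,357)])
for k,v in B.items():
    P=f(v,.042)[:,:2]; d=(P[0]+P[1]-P[2]-P[3])/2; w=(P[0]+P[3]-P[1]-P[2])/2
    print(k,P.mean(0).round(4),'len',np.linalg.norm(d).round(3),'wid',np.linalg.norm(w).round(3),'yaw',np.degrees(np.arctan2(d[1],d[0])).round(1),np.degrees(np.arctan2(-w[0],w[1])).round(1))
g=lambda p,z:px2w(c,[(90+(x-1.5)/4,130+(y-1.5)/4) for x,y in p],z).round(4).tolist()
print('m1 m2',g([(148,332),(124,177)],.194),'m1 corners',g([(92,310),(192,289),(206,354),(106,379)],.194), 'm2',g([(68,153),(166,130),(187,200),(89,225)],.194))
print('prongs',g([(110,85),(158,420),(164,75),(210,410)],.15))
h=lambda p,z:px2w(c,[(380+(x-410-1.5)/4,165+(y-1.5)/4) for x,y in p],z).round(4).tolist()
print('rings',h([(518,195),(676,122)],.145),h([(599,157)],.157))
print('green etc',px2w(c,[(301,255),(198,267),(120,316)],.16).round(3).tolist(),'mill',px2w(c,[(159,268),(172,268)],.1).round(3).tolist(),'jar',px2w(c,[(185,127)],.09).round(3).tolist())
print('bin corner top', [ (z,px2w(c,[(459,239),(473,150)],z).round(3).tolist(),px2w(s,[(0,325),(15,230)],z).round(3).tolist()) for z in (.05,.1,.15)])
E
```

```text
rail foot ends [[0.6527, -0.2665, 0.0], [0.666, 0.2183, 0.0]]
tag L/R top edge [[0.6525, -0.2605, 0.022], [0.6538, -0.2146, 0.022], [0.6664, 0.2109, 0.022], [0.666, 0.1672, 0.022]]
dark [0.4688 0.2216] len 0.077 wid 0.05 yaw 3.2 3.6
green [0.4891 0.126 ] len 0.078 wid 0.049 yaw -3.3 -4.0
brass [0.4691 0.0486] len 0.076 wid 0.05 yaw 1.0 0.3
terr [ 0.4933 -0.1346] len 0.08 wid 0.051 yaw -15.6 -14.1
blue [ 0.4837 -0.2274] len 0.079 wid 0.051 yaw -15.6 -12.4
m1 m2 [[0.4699, 0.3707, 0.194], [0.5686, 0.3894, 0.194]] m1 corners [[0.4837, 0.4059, 0.194], [0.4973, 0.3443, 0.194], [0.4562, 0.3342, 0.194], [0.4402, 0.3955, 0.194]] m2 [[0.5838, 0.425, 0.194], [0.5992, 0.3642, 0.194], [0.5542, 0.3495, 0.194], [0.5377, 0.41, 0.194]]
prongs [[0.6385, 0.4178, 0.15], [0.4156, 0.378, 0.15], [0.6457, 0.3825, 0.15], [0.4222, 0.3446, 0.15]]
rings [[0.4752, -0.3591, 0.145], [0.5253, -0.4679, 0.145]] [[0.5, -0.4098, 0.157]]
green etc [[0.363, -0.072, 0.16], [0.332, 0.195, 0.16], [0.209, 0.389, 0.16]] mill [[0.326, 0.312, 0.1], [0.326, 0.276, 0.1]] jar [[0.724, 0.253, 0.09]]
bin corner top [(0.05, [[0.408, -0.545, 0.05], [0.674, -0.598, 0.05]], [[0.652, -0.79, 0.05], [0.338, -0.82, 0.05]]), (0.1, [[0.407, -0.52, 0.1], [0.661, -0.571, 0.1]], [[0.673, -0.756, 0.1], [0.374, -0.784, 0.1]]), (0.15, [[0.407, -0.496, 0.15], [0.649, -0.544, 0.15]], [[0.695, -0.722, 0.15], [0.41, -0.749, 0.15]])]
```

```bash
cat >> h.py <<'E'
def go(p,yaw,z0=None,step=.036):
    """print: turn needed (about tool z, deg), tilt fix, then shift in tool axes after turning"""
    s=r.get_state(); q=R.from_euler('xyz',s['eef_rot'],degrees=True); t=R.from_euler('xyz',[180,0,yaw],degrees=True)
    d=np.array(p)-s['tcp_pos']; rv=(q.inv()*t).as_rotvec(degrees=True); e=t.inv().apply(d)
    n=int(np.ceil(max(np.abs(e).max()/step,np.linalg.norm(e)/.04))) or 1; m=int(np.ceil(np.abs(rv).max()/6.5)) or 1
    print('turn',rv.round(2),'=',m,'x',(rv/m).round(2),'| shift mm',(e*1e3).round(1),'=',n,'x',(e/n).round(4))
E
python3 - <<'E'
from h import *
s=cal('scene');c=cal('top')
for z in(.08,.1,.12,.15): print(z,px2w(s,[(101,236)],z).round(3),px2w(c,[(459,239)],z).round(3))
go([.504,.463,.44],-80)
E
```

```text
0.08 [[ 0.423 -0.534  0.08 ]] [[ 0.408 -0.53   0.08 ]]
0.1 [[ 0.437 -0.525  0.1  ]] [[ 0.407 -0.52   0.1  ]]
0.12 [[ 0.45  -0.516  0.12 ]] [[ 0.407 -0.51   0.12 ]]
0.15 [[ 0.47  -0.502  0.15 ]] [[ 0.407 -0.496  0.15 ]]
turn [ 6.000e-02 -4.000e-02  5.571e+01] = 9 x [ 0.01 -0.    6.19] | shift mm [ 189.2 -196.6  -36. ] = 7 x [ 0.027  -0.0281 -0.0051]
```

Call:
carry_out --plan '[[[0, 0, -0.018], [0, 0, 6.2], 0], [[0, 0, -0.018], [0, 0, 6.2], 0], [[0, 0, 0], [0, 0, 6.2], 0], [[0, 0, 0], [0, 0, 6.2], 0], [[0, 0, 0], [0, 0, 6.2], 0], [[0, 0, 0], [0, 0, 6.2], 0], [[0, 0, 0], [0, 0, 6.2], 0], [[0, 0, 0], [0, 0, 6.2], 0], [[0, 0, 0], [0, 0, 6.1], 0], [[0.027, -0.028, 0], [0, 0, 0], 0], [[0.027, -0.028, 0], [0, 0, 0], 0], [[0.027, -0.028, 0], [0, 0, 0], 0]]'

```text
time_s: 1.15
tcp_pos: [0.3747, 0.5496, 0.4403]
eef_rot: [180.0, -0.0, -79.9]
contact_force: [0.9, 0.4, -0.1]
gripper_width: 0.0876
```

Call:
carry_out --plan '[[[0.027, -0.028, 0], [0, 0, 0], 0], [[0.027, -0.028, 0], [0, 0, 0], 0], [[0.027, -0.028, 0], [0, 0, 0], 0], [[0.027, -0.028, 0], [0, 0, 0], 0], [[0, 0, 0], [0, 0, 0], 0], [[0, 0, 0], [0, 0, 0], 0]]'

```text
time_s: 1.65
tcp_pos: [0.5052, 0.4616, 0.4399]
eef_rot: [180.0, -0.0, -80.2]
contact_force: [-0.1, 0.1, -0.2]
gripper_width: 0.0879
```

```bash
python3 - <<'E'
from h import *
st=r.get_state();print(st['tcp_pos'],st['eef_rot'],st['time_s'])
c=cal('wrist');im=snap('wrist','w1');np.savez('pics/w1c.npz',*c);print((-cv2.Rodrigues(c[2])[0].T@c[3]).round(3),cv2.Rodrigues(c[2])[0].round(3).tolist())
print(w2px(c,[(.4699,.3707,.194),(.5686,.3894,.194)]))
E
```

```text
[0.50520458 0.46162765 0.43992012] [ 1.79950269e+02 -4.45269505e-02 -8.01918217e+01] 1.65
[0.52  0.379 0.419] [[-0.986, -0.169, -0.001], [-0.161, 0.938, 0.308], [-0.052, 0.303, -0.952]]
[[355.36136068 105.60024821]
 [203.66630816 108.2568166 ]]
```

View pics/w1.png

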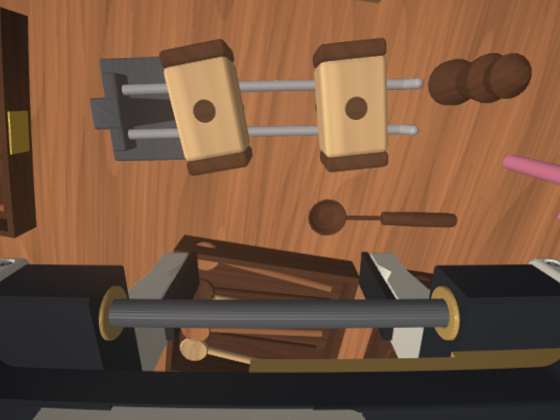

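```bash
python3 - <<'E'
from h import *
d=np.load('pics/w1c.npz');c=[d[k] for k in d.files]
for n,v in dict(m1=[(315,66),(384,52),(387,153),(321,157)],m2=[(165,80),(232,58),(248,151),(186,163)]).items():
    P=px2w(c,v,.194)[:,:2]; a=(P[0]+P[3]-P[1]-P[2])/2; l=(P[0]+P[1]-P[2]-P[3])/2
    print(n,P.mean(0).round(4),np.linalg.norm(a).round(3),np.linalg.norm(l).round(3),'jaw dir',np.degrees(np.arctan2(a[1],a[0])).round(1),'len dir',np.degrees(np.arctan2(l[1],l[0])).round(1))
print(px2w(c,[(356,108),(204,111)],.194).round(4))
print('prong',px2w(c,[(125,90),(415,84)],.15).round(4),px2w(c,[(130,133),(410,130)],.15).round(4))
E
```

```text
m1 [0.4717 0.3731] 0.045 0.062 jaw dir 17.2 len dir -73.8
m2 [0.5655 0.393 ] 0.045 0.057 jaw dir 23.2 len dir -71.2
[[0.4691 0.3721 0.194 ]
 [0.5682 0.3911 0.194 ]]
prong [[0.6412 0.3875 0.15  ]
 [0.4178 0.3448 0.15  ]] [[0.6358 0.4204 0.15  ]
 [0.4118 0.3796 0.15  ]]
```

```bash
python3 - <<'E'
from h import *
go([.4695,.3715,.44],-76)
E
```

```text
turn [ 0.04 -0.02 -4.1 ] = 1 x [ 0.04 -0.02 -4.1 ] | shift mm [80.  55.6  0.1] = 3 x [0.0267 0.0185 0.    ]
```

Call:
carry_out --plan '[[[0, 0, 0], [0, 0, -4.1], 0], [[0.0267, 0.0185, 0], [0, 0, 0], 0], [[0.0267, 0.0185, 0], [0, 0, 0], 0], [[0.0267, 0.0185, 0], [0, 0, 0], 0], [[0, 0, 0], [0, 0, 0], 0], [[0, 0, 0.033], [0, 0, 0], 0], [[0, 0, 0.033], [0, 0, 0], 0], [[0, 0, 0.033], [0, 0, 0], 0], [[0, 0, 0], [0, 0, 0], 0]]' --grip_force 30

```text
time_s: 2.45
tcp_pos: [0.4666, 0.3713, 0.3355]
eef_rot: [179.5, -0.3, -75.9]
contact_force: [-1.3, -0.6, -2.3]
gripper_width: 0.0879
```

Call:
carry_out --plan '[[[0, 0, 0], [0, 0, 0], 255], [[0, 0, 0], [0, 0, 0], 255], [[0, 0, 0], [0, 0, 0], 255], [[0, 0, 0], [0, 0, 0], 255], [[0, 0, 0], [0, 0, 0], 255], [[0, 0, 0], [0, 0, 0], 255], [[0, 0, 0], [0, 0, 0], 255], [[0, 0, 0], [0, 0, 0], 255], [[0, 0, 0], [0, 0, 0], 255], [[0, 0, 0], [0, 0, 0], 255]]'

```text
time_s: 3.28
tcp_pos: [0.4692, 0.372, 0.3421]
eef_rot: [-180.0, 0.0, -75.9]
contact_force: [-1.2, -0.7, 4.3]
gripper_width: 0.0441
```

Call:
carry_out --plan '[[[0, 0, -0.034], [0, 0, 0], 255], [[0, 0, -0.034], [0, 0, 0], 255], [[0, 0, -0.034], [0, 0, 0], 255], [[0, 0, -0.034], [0, 0, 0], 255], [[0, 0, -0.034], [0, 0, 0], 255], [[0, 0, 0], [0, 0, 6.6], 255], [[0, 0, 0], [0, 0, 6.6], 255], [[0, 0, 0], [0, 0, 6.6], 255], [[0, 0, 0], [0, 0, 6.6], 255], [[0, 0, 0], [0, 0, 6.6], 255], [[0, 0, 0], [0, 0, 6.6], 255], [[0, 0, 0], [0, 0, 6.6], 255]]'

```text
time_s: 4.28
tcp_pos: [0.4692, 0.372, 0.5108]
eef_rot: [180.0, -0.1, -122.4]
contact_force: [-0.1, 1.0, -2.0]
gripper_width: 0.044
```

Call:
carry_out --plan '[[[0, 0, 0], [0, 0, 6.6], 255], [[0, 0, 0], [0, 0, 6.6], 255], [[0, 0, 0], [0, 0, 6.6], 255], [[0, 0, 0], [0, 0, 6.6], 255], [[0, 0, 0], [0, 0, 6.6], 255], [[0, 0, 0], [0, 0, 0], 255]]'

```text
time_s: 4.78
tcp_pos: [0.4692, 0.372, 0.5109]
eef_rot: [-180.0, -0.1, -155.4]
contact_force: [0.4, -0.4, -1.7]
gripper_width: 0.044
```

```bash
python3 - <<'E'
from h import *
s=r.get_state();print(s['tcp_pos'],s['eef_rot'],s['gripper_width'],s['joints'])
go([.5253,-.4679,.512],-155)
E
```

```text
[0.4691532  0.37203535 0.51089059] [-1.79983476e+02 -6.90508665e-02 -1.55391154e+02] 0.04397403282203563 [ 5.70887853e+01  1.06037489e+01  7.65036186e-01 -2.34819295e-02
 -8.02284115e+01 -1.22475930e+02]
turn [-0.02 -0.07 -0.39] = 1 x [-0.02 -0.07 -0.39] | shift mm [ 304.1 -785.    -1.1] = 22 x [ 0.0138 -0.0357 -0.0001]
```

Call:
carry_out --plan '[[[0, 0, 0], [0, 0, -0.4], 255], [[0.0138, -0.0357, 0], [0, 0, 0], 255], [[0.0138, -0.0357, 0], [0, 0, 0], 255], [[0.0138, -0.0357, 0], [0, 0, 0], 255], [[0.0138, -0.0357, 0], [0, 0, 0], 255], [[0.0138, -0.0357, 0], [0, 0, 0], 255], [[0.0138, -0.0357, 0], [0, 0, 0], 255], [[0.0138, -0.0357, 0], [0, 0, 0], 255], [[0.0138, -0.0357, 0], [0, 0, 0], 255], [[0.0138, -0.0357, 0], [0, 0, 0], 255], [[0.0138, -0.0357, 0], [0, 0, 0], 255], [[0.0138, -0.0357, 0], [0, 0, 0], 255]]'

```text
time_s: 5.78
tcp_pos: [0.4994, -0.0498, 0.5118]
eef_rot: [180.0, 0.0, -154.4]
contact_force: [1.0, 0.3, -1.5]
gripper_width: 0.0444
```

Call:
carry_out --plan '[[[0.0138, -0.0357, 0], [0, 0, 0], 255], [[0.0138, -0.0357, 0], [0, 0, 0], 255], [[0.0138, -0.0357, 0], [0, 0, 0], 255], [[0.0138, -0.0357, 0], [0, 0, 0], 255], [[0.0138, -0.0357, 0], [0, 0, 0], 255], [[0.0138, -0.0357, 0], [0, 0, 0], 255], [[0.0138, -0.0357, 0], [0, 0, 0], 255], [[0.0138, -0.0357, 0], [0, 0, 0], 255], [[0.0138, -0.0357, 0], [0, 0, 0], 255], [[0.0138, -0.0357, 0], [0, 0, 0], 255], [[0.0138, -0.0357, 0], [0, 0, 0], 255], [[0, 0, 0], [0, 0, 0], 255]]'

```text
time_s: 6.78
tcp_pos: [0.5303, -0.4736, 0.5084]
eef_rot: [179.9, -0.2, -154.7]
contact_force: [-0.0, 1.4, -3.5]
gripper_width: 0.0439
```

```bash
python3 - <<'E'
from h import *
s=r.get_state();print(s['tcp_pos'],s['eef_rot'],s['gripper_width'],s['joints'])
go([.5253,-.4679,.345],-155)
a=snap('top','t2');b=snap('wrist','w2');sc=snap('scene','s2')
up=lambda i,f:cv2.resize(i,None,fx=f,fy=f,interpolation=cv2.INTER_CUBIC)
o=np.zeros((600,800,3),np.uint8)
o[:300,:400]=up(a[150:250,380:513],3)[:300,:400]-0 if 0 else cv2.resize(a[150:250,380:513],(400,300)); o[:300,400:]=cv2.resize(sc[190:300,60:207],(400,300)); o[300:,:400]=cv2.resize(b,(400,300))
cv2.imwrite('pics/m2.png',o[...,::-1]); c=cal('wrist'); print(w2px(c,[(.5253,-.4679,.145),(.4752,-.3591,.145)]))
E
```

```text
[ 0.53034905 -0.47357189  0.50841654] [ 179.86903305   -0.18857676 -154.65387816] 0.04389502570337057 [-2.60941184e+01  2.18928017e+01  1.58406801e+01  6.61654067e-02
 -8.41678386e+01 -3.85668250e+01]
turn [ 0.13 -0.19  0.35] = 1 x [ 0.13 -0.19  0.35] | shift mm [  2.2   7.3 163.4] = 5 x [0.0004 0.0015 0.0327]
[[280.68255179 181.19949685]
 [390.81862765 182.56862387]]
```

View pics/m2.png

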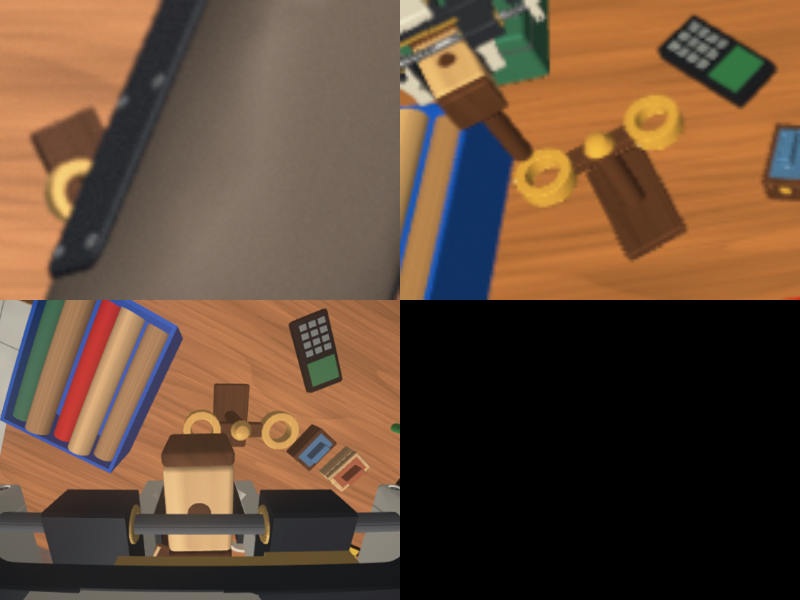

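Call:
carry_out --plan '[[[0, 0, 0], [0, 0, 0.3], 255], [[0, 0, 0], [0, 0, 0], 255], [[0, 0, 0], [0, 0, 0], 255], [[0, 0, 0], [0, 0, 0], 255]]'

```text
time_s: 7.27
tcp_pos: [0.5308, -0.4668, 0.5124]
eef_rot: [-180.0, 0.0, -154.9]
contact_force: [0.5, 0.1, -1.4]
gripper_width: 0.0443
```

```bash
python3 - <<'E'
from h import *
s=r.get_state();print(s['tcp_pos'],s['eef_rot'],s['gripper_width'])
go([.525,-.468,.40],-155)
E
```

```text
[ 0.53076474 -0.46679338  0.51242531] [-1.79956150e+02  3.82531980e-02 -1.54878339e+02] 0.044265936689436375
turn [-0.04  0.04  0.12] = 1 x [-0.04  0.04  0.12] | shift mm [  5.7   1.3 112.4] = 4 x [0.0014 0.0003 0.0281]
```

Call:
carry_out --plan '[[[0.0057, 0.0013, 0], [0, 0, 0], 255], [[0, 0, 0], [0, 0, 0], 255], [[0, 0, 0], [0, 0, 0], 255], [[0, 0, 0.025], [0, 0, 0], 255], [[0, 0, 0.025], [0, 0, 0], 255], [[0, 0, 0.025], [0, 0, 0], 255], [[0, 0, 0.025], [0, 0, 0], 255], [[0, 0, 0.025], [0, 0, 0], 255], [[0, 0, 0.025], [0, 0, 0], 255], [[0, 0, 0], [0, 0, 0], 255], [[0, 0, 0], [0, 0, 0], 255]]'

```text
time_s: 8.18
tcp_pos: [0.5247, -0.469, 0.3607]
eef_rot: [179.9, -0.1, -155.0]
contact_force: [-0.6, 0.2, -0.1]
gripper_width: 0.0442
```

Call:
carry_out --plan '[[[0, 0, 0.009], [0, 0, 0], 255], [[0, 0, 0.009], [0, 0, 0], 255], [[0, 0, 0], [0, 0, 0], 255], [[0, 0, 0], [0, 0, 0], 255]]'

```text
time_s: 8.52
tcp_pos: [0.5248, -0.469, 0.3438]
eef_rot: [180.0, -0.0, -155.0]
contact_force: [-0.5, 0.4, -2.0]
gripper_width: 0.0437
```

Call:
carry_out --plan '[[[0, 0, 0.0045], [0, 0, 0], 255], [[0, 0, 0], [0, 0, 0], 255], [[0, 0, 0], [0, 0, 0], 100], [[0, 0, 0], [0, 0, 0], 60], [[0, 0, 0], [0, 0, 0], 40], [[0, 0, 0], [0, 0, 0], 40], [[0, 0, 0], [0, 0, 0], 40], [[0, 0, -0.03], [0, 0, 0], 40], [[0, 0, -0.035], [0, 0, 0], 0], [[0, 0, -0.035], [0, 0, 0], 0], [[0, 0, 0], [0, 0, 0], 0], [[0, 0, 0], [0, 0, 0], 0]]'

```text
time_s: 9.52
tcp_pos: [0.5251, -0.4692, 0.4425]
eef_rot: [-179.7, 0.2, -155.0]
contact_force: [-1.0, 1.1, -2.0]
gripper_width: 0.0871
```

```bash
python3 - <<'E'
from h import *
s=r.get_state();print(s['tcp_pos'],s['eef_rot'],s['gripper_width'])
go([.5684,.390,.44],-73)
b=snap('wrist','w3');sc=snap('scene','s3')
o=np.zeros((300,800,3),np.uint8)
o[:,400:]=cv2.resize(sc[190:300,60:207],(400,300)); o[:,:400]=cv2.resize(b,(400,300))
cv2.imwrite('pics/m3.png',o[...,::-1])
E
```

```text
[ 0.52508859 -0.4692084   0.44254156] [-179.72709855    0.18501184 -154.97357076] 0.08712326912615959
turn [-3.600e-01 -4.000e-02 -8.197e+01] = 13 x [-0.03 -0.   -6.31] | shift mm [-809.  -292.6    2.5] = 23 x [-0.0352 -0.0127  0.0001]
```

View pics/m3.png

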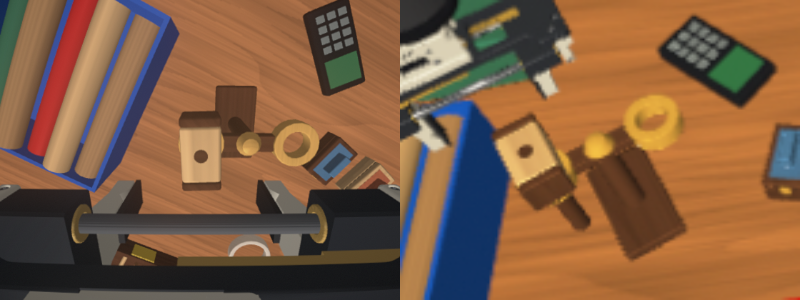

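Call:
carry_out --plan '[[[0, 0, 0], [0, 0, -6.83], 0], [[0, 0, 0], [0, 0, -6.83], 0], [[0, 0, 0], [0, 0, -6.83], 0], [[0, 0, 0], [0, 0, -6.83], 0], [[0, 0, 0], [0, 0, -6.83], 0], [[0, 0, 0], [0, 0, -6.83], 0], [[0, 0, 0], [0, 0, -6.83], 0], [[0, 0, 0], [0, 0, -6.83], 0], [[0, 0, 0], [0, 0, -6.83], 0], [[0, 0, 0], [0, 0, -6.83], 0], [[0, 0, 0], [0, 0, -6.83], 0], [[0, 0, 0], [0, 0, -6.83], 0]]'

```text
time_s: 10.62
tcp_pos: [0.5248, -0.4689, 0.4373]
eef_rot: [179.9, 0.1, -72.7]
contact_force: [0.1, -0.4, 0.3]
gripper_width: 0.0875
```

Call:
carry_out --plan '[[[-0.0352, -0.0127, 0], [0, 0, 0], 0], [[-0.0352, -0.0127, 0], [0, 0, 0], 0], [[-0.0352, -0.0127, 0], [0, 0, 0], 0], [[-0.0352, -0.0127, 0], [0, 0, 0], 0], [[-0.0352, -0.0127, 0], [0, 0, 0], 0], [[-0.0352, -0.0127, 0], [0, 0, 0], 0], [[-0.0352, -0.0127, 0], [0, 0, 0], 0], [[-0.0352, -0.0127, 0], [0, 0, 0], 0], [[-0.0352, -0.0127, 0], [0, 0, 0], 0], [[-0.0352, -0.0127, 0], [0, 0, 0], 0], [[-0.0352, -0.0127, 0], [0, 0, 0], 0], [[-0.0352, -0.0127, 0], [0, 0, 0], 0]]'

```text
time_s: 11.62
tcp_pos: [0.5467, -0.0188, 0.438]
eef_rot: [179.9, 0.0, -73.0]
contact_force: [0.5, 0.1, 1.6]
gripper_width: 0.0878
```

Call:
carry_out --plan '[[[-0.0352, -0.0127, 0], [0, 0, 0], 0], [[-0.0352, -0.0127, 0], [0, 0, 0], 0], [[-0.0352, -0.0127, 0], [0, 0, 0], 0], [[-0.0352, -0.0127, 0], [0, 0, 0], 0], [[-0.0352, -0.0127, 0], [0, 0, 0], 0], [[-0.0352, -0.0127, 0], [0, 0, 0], 0], [[-0.0352, -0.0127, 0], [0, 0, 0], 0], [[-0.0352, -0.0127, 0], [0, 0, 0], 0], [[-0.0352, -0.0127, 0], [0, 0, 0], 0], [[0, 0, 0], [0, 0, 0], 0], [[0, 0, 0], [0, 0, 0], 0], [[0, 0, 0], [0, 0, 0], 0]]'

```text
time_s: 12.62
tcp_pos: [0.5639, 0.3159, 0.4376]
eef_rot: [179.9, -0.1, -73.0]
contact_force: [0.2, 0.1, 0.3]
gripper_width: 0.0877
```

```bash
python3 - <<'E'
from h import *
s=r.get_state();print(s['tcp_pos'],s['eef_rot'],s['gripper_width'])
go([.5684,.390,.341],-73)
E
```

```text
[0.56389477 0.31592742 0.43761987] [ 1.79860531e+02 -6.97862211e-02 -7.29887980e+01] 0.08768145020489637
turn [ 0.14 -0.07  0.01] = 1 x [ 0.14 -0.07  0.01] | shift mm [-69.5 -26.   96.6] = 4 x [-0.0174 -0.0065  0.0242]
```

Call:
carry_out --plan '[[[-0.0348, -0.013, 0], [0, 0, 0], 0], [[-0.0348, -0.013, 0], [0, 0, 0], 0], [[0, 0, 0], [0, 0, 0], 0], [[0, 0, 0], [0, 0, 0], 0], [[0, 0, 0.0322], [0, 0, 0], 0], [[0, 0, 0.0322], [0, 0, 0], 0], [[0, 0, 0.0322], [0, 0, 0], 0], [[0, 0, 0], [0, 0, 0], 0], [[0, 0, 0], [0, 0, 0], 0]]'

```text
time_s: 13.37
tcp_pos: [0.5688, 0.3883, 0.3417]
eef_rot: [179.8, -0.1, -73.1]
contact_force: [0.5, -0.4, 0.8]
gripper_width: 0.0876
```

Call:
carry_out --plan '[[[0, 0, 0], [0, 0, 0], 255], [[0, 0, 0], [0, 0, 0], 255], [[0, 0, 0], [0, 0, 0], 255], [[0, 0, 0], [0, 0, 0], 255], [[0, 0, 0], [0, 0, 0], 255], [[0, 0, 0], [0, 0, 0], 255], [[0, 0, 0], [0, 0, 0], 255], [[0, 0, 0], [0, 0, 0], 255], [[0, 0, 0], [0, 0, 0], 255], [[0, 0, 0], [0, 0, 0], 255]]'

```text
time_s: 14.2
tcp_pos: [0.5686, 0.3901, 0.3428]
eef_rot: [-180.0, 0.0, -73.0]
contact_force: [-2.0, 0.1, 2.3]
gripper_width: 0.0442
```

Call:
carry_out --plan '[[[0, 0, -0.034], [0, 0, 0], 255], [[0, 0, -0.034], [0, 0, 0], 255], [[0, 0, -0.034], [0, 0, 0], 255], [[0, 0, -0.034], [0, 0, 0], 255], [[0, 0, -0.034], [0, 0, 0], 255], [[0, 0, 0], [0, 0, 6.83], 255], [[0, 0, 0], [0, 0, 6.83], 255], [[0, 0, 0], [0, 0, 6.83], 255], [[0, 0, 0], [0, 0, 6.83], 255], [[0, 0, 0], [0, 0, 6.83], 255], [[0, 0, 0], [0, 0, 6.83], 255]]'

```text
time_s: 15.12
tcp_pos: [0.5686, 0.3901, 0.5116]
eef_rot: [180.0, -0.1, -114.3]
contact_force: [-0.0, 0.2, -2.6]
gripper_width: 0.0439
```

Call:
carry_out --plan '[[[0, 0, 0], [0, 0, 6.83], 255], [[0, 0, 0], [0, 0, 6.83], 255], [[0, 0, 0], [0, 0, 6.83], 255], [[0, 0, 0], [0, 0, 6.83], 255], [[0, 0, 0], [0, 0, 6.83], 255], [[0, 0, 0], [0, 0, 6.83], 255], [[0, 0, 0], [0, 0, 0], 255], [[0, 0, 0], [0, 0, 0], 255]]'

```text
time_s: 15.78
tcp_pos: [0.5687, 0.3901, 0.5119]
eef_rot: [-180.0, -0.1, -154.8]
contact_force: [1.1, 0.1, -2.3]
gripper_width: 0.044
```

```bash
python3 - <<'E'
from h import *
s=r.get_state();print(s['tcp_pos'],s['eef_rot'],s['gripper_width'])
go([.475,-.36,.512],-155)
E
```

```text
[0.56866417 0.39008507 0.51190028] [-1.79988223e+02 -5.70567585e-02 -1.54766674e+02] 0.04399707546895662
turn [-0.01 -0.06  0.23] = 1 x [-0.01 -0.06  0.23] | shift mm [ 4.019e+02 -6.402e+02 -1.000e-01] = 19 x [ 0.0212 -0.0337 -0.    ]
```

Call:
carry_out --plan '[[[0, 0, 0], [0, 0, 0.2], 255], [[0.0212, -0.0337, 0], [0, 0, 0], 255], [[0.0212, -0.0337, 0], [0, 0, 0], 255], [[0.0212, -0.0337, 0], [0, 0, 0], 255], [[0.0212, -0.0337, 0], [0, 0, 0], 255], [[0.0212, -0.0337, 0], [0, 0, 0], 255], [[0.0212, -0.0337, 0], [0, 0, 0], 255], [[0.0212, -0.0337, 0], [0, 0, 0], 255], [[0.0212, -0.0337, 0], [0, 0, 0], 255], [[0.0212, -0.0337, 0], [0, 0, 0], 255], [[0.0212, -0.0337, 0], [0, 0, 0], 255]]'

```text
time_s: 16.7
tcp_pos: [0.5168, -0.0067, 0.5129]
eef_rot: [-180.0, 0.1, -155.0]
contact_force: [0.3, -0.5, -2.4]
gripper_width: 0.0441
```

Call:
carry_out --plan '[[[0.0212, -0.0337, 0], [0, 0, 0], 255], [[0.0212, -0.0337, 0], [0, 0, 0], 255], [[0.0212, -0.0337, 0], [0, 0, 0], 255], [[0.0212, -0.0337, 0], [0, 0, 0], 255], [[0.0212, -0.0337, 0], [0, 0, 0], 255], [[0.0212, -0.0337, 0], [0, 0, 0], 255], [[0.0212, -0.0337, 0], [0, 0, 0], 255], [[0.0212, -0.0337, 0], [0, 0, 0], 255], [[0.0212, -0.0337, 0], [0, 0, 0], 255], [[0, 0, 0], [0, 0, 0], 255], [[0, 0, 0], [0, 0, 0], 255], [[0, 0, 0], [0, 0, 0], 255]]'

```text
time_s: 17.7
tcp_pos: [0.4716, -0.3605, 0.5122]
eef_rot: [180.0, -0.0, -155.2]
contact_force: [-0.2, 0.4, -2.4]
gripper_width: 0.0439
```

```bash
python3 - <<'E'
from h import *
s=r.get_state();print(s['tcp_pos'],s['eef_rot'],s['gripper_width'])
go([.475,-.36,.339],-155)
E
```

```text
[ 0.47160945 -0.36051303  0.51219888] [ 1.79965959e+02 -1.35771563e-02 -1.55151237e+02] 0.04391398120091389
turn [ 0.03 -0.01 -0.15] = 1 x [ 0.03 -0.01 -0.15] | shift mm [ -3.3  -1.  173.2] = 5 x [-0.0007 -0.0002  0.0346]
```

Call:
carry_out --plan '[[[-0.0033, -0.001, 0], [0, 0, 0], 255], [[0, 0, 0], [0, 0, 0], 255], [[0, 0, 0], [0, 0, 0], 255], [[0, 0, 0.025], [0, 0, 0], 255], [[0, 0, 0.025], [0, 0, 0], 255], [[0, 0, 0.025], [0, 0, 0], 255], [[0, 0, 0.025], [0, 0, 0], 255], [[0, 0, 0.025], [0, 0, 0], 255], [[0, 0, 0.025], [0, 0, 0], 255], [[0, 0, 0.01], [0, 0, 0], 255], [[0, 0, 0], [0, 0, 0], 255], [[0, 0, 0], [0, 0, 0], 255]]'

```text
time_s: 18.7
tcp_pos: [0.4758, -0.3595, 0.3533]
eef_rot: [-180.0, -0.0, -155.1]
contact_force: [1.1, -0.8, -1.5]
gripper_width: 0.0442
```

Call:
carry_out --plan '[[[0, 0, 0.006], [0, 0, 0], 255], [[0, 0, 0.006], [0, 0, 0], 255], [[0, 0, 0], [0, 0, 0], 255], [[0, 0, 0], [0, 0, 0], 255]]'

```text
time_s: 19.03
tcp_pos: [0.4752, -0.3598, 0.3408]
eef_rot: [-180.0, 0.0, -155.2]
contact_force: [-0.1, -0.1, -1.6]
gripper_width: 0.0442
```

Call:
carry_out --plan '[[[0, 0, 0], [0, 0, 0], 100], [[0, 0, 0], [0, 0, 0], 60], [[0, 0, 0], [0, 0, 0], 40], [[0, 0, 0], [0, 0, 0], 40], [[0, 0, 0], [0, 0, 0], 40], [[0, 0, -0.03], [0, 0, 0], 40], [[0, 0, -0.035], [0, 0, 0], 0], [[0, 0, -0.035], [0, 0, 0], 0], [[0, 0, 0], [0, 0, 0], 0], [[0, 0, 0], [0, 0, 0], 0]]'

```text
time_s: 19.87
tcp_pos: [0.4755, -0.3599, 0.4433]
eef_rot: [-179.8, 0.2, -155.2]
contact_force: [-0.3, -0.1, -0.2]
gripper_width: 0.087
```

```bash
python3 - <<'E'
from h import *
s=r.get_state();print(s['tcp_pos'],s['eef_rot'],s['gripper_width'])
b=snap('wrist','w4');sc=snap('scene','s4');c=cal('wrist');np.savez('pics/w4c.npz',*c)
o=np.zeros((420,800,3),np.uint8)
o[:210,520:]=cv2.resize(sc[190:300,60:207],(280,210)); o[:390,:520]=cv2.resize(b,(520,390))
cv2.imwrite('pics/m4.png',o[...,::-1])
E
```

```text
[ 0.47550717 -0.35990861  0.44327651] [-179.78094007    0.20144562 -155.17291052] 0.08703338813852747
```

View pics/m4.png

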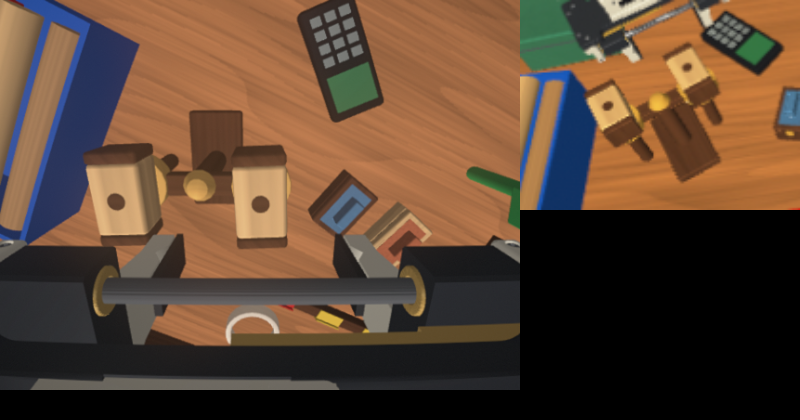

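```bash
python3 - <<'E'
from h import *
b=np.load('pics/w4.npy'); o=cv2.resize(b[175:295,325:475],None,fx=5,fy=5,interpolation=cv2.INTER_CUBIC); cv2.imwrite('pics/m5.png',o[...,::-1])
E
```

```text
(no output)
```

View pics/m5.png

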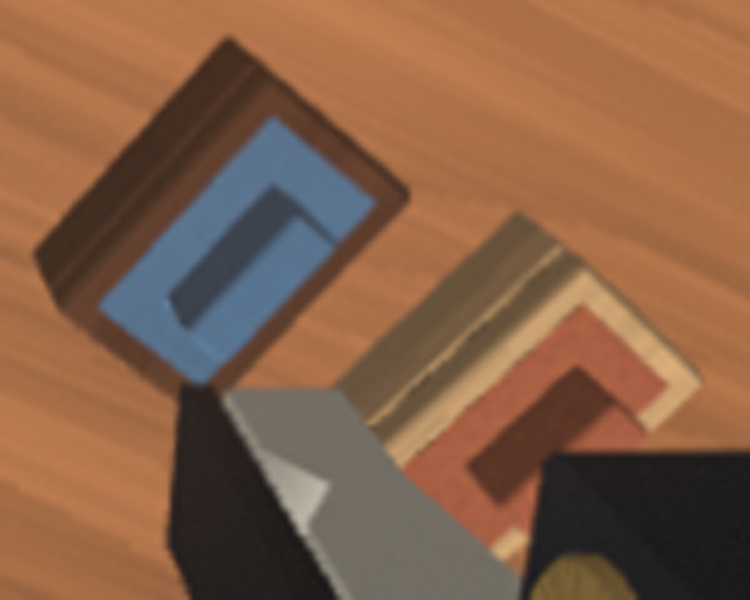

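```bash
python3 - <<'E'
from h import *
d=np.load('pics/w4c.npz');c=[d[k] for k in d.files]
f=lambda p,z:px2w(c,[(325+(x-2)/5,175+(y-2)/5) for x,y in p],z)[:,:2]
for P in (f([(275,118),(377,203),(203,385),(98,305)],.042),f([(265,68),(408,195),(205,388),(60,305)],.042)):
    l=P[0]-P[3]; m=P[1]-P[2]; w=P[0]-P[1]; w2=P[3]-P[2]
    print(P.mean(0).round(4),[np.linalg.norm(v).round(4) for v in(l,m,w,w2)],[np.degrees(np.arctan2(v[1],v[0])).round(1) for v in(l,m,w,w2)])
P=f([(580,262),(702,380),(395,462)],.042); print('terr',P.round(4).tolist(),np.linalg.norm(P[0]-P[1]),'yaw',np.degrees(np.arctan2(*(P[0]-P[2])[::-1])))
P=f([(585,303),(668,383),(517,532)],.042);print('terr inlay centre',P[[0,2]].mean(0),np.linalg.norm(P[1]-P[2]),np.degrees(np.arctan2(*(P[1]-P[2])[::-1])))
go([.4837,-.2274,.30],-104)
E
```

```text
[ 0.4805 -0.2293] [np.float64(0.0629), np.float64(0.0627), np.float64(0.035), np.float64(0.0359)] [np.float64(165.4), np.float64(166.3), np.float64(-103.6), np.float64(-103.2)]
[ 0.4779 -0.2319] [np.float64(0.0764), np.float64(0.0693), np.float64(0.0501), np.float64(0.0447)] [np.float64(167.9), np.float64(163.3), np.float64(-105.0), np.float64(-96.1)]
terr [[0.4459, -0.1495], [0.4599, -0.1018], [0.5133, -0.1627]] 0.04975238635219398 yaw 168.9180140894645
terr inlay centre [ 0.48613271 -0.13186956] 0.054558396194928166 167.1683633308269
turn [ 3.000e-02  2.000e-02 -5.119e+01] = 8 x [ 0.   0.  -6.4] | shift mm [-130.3   23.5  140.1] = 5 x [-0.0261  0.0047  0.028 ]
```

Call:
carry_out --plan '[[[0, 0, 0], [0, 0, -6.4], 0], [[0, 0, 0], [0, 0, -6.4], 0], [[0, 0, 0], [0, 0, -6.4], 0], [[0, 0, 0], [0, 0, -6.4], 0], [[0, 0, 0], [0, 0, -6.4], 0], [[0, 0, 0], [0, 0, -6.4], 0], [[0, 0, 0], [0, 0, -6.4], 0], [[0, 0, 0], [0, 0, -6.4], 0], [[-0.0325, 0.0055, 0], [0, 0, 0], 0], [[-0.0325, 0.0055, 0], [0, 0, 0], 0], [[-0.0325, 0.0055, 0], [0, 0, 0], 0], [[-0.0325, 0.0055, 0], [0, 0, 0], 0]]'

```text
time_s: 20.97
tcp_pos: [0.4849, -0.2271, 0.4388]
eef_rot: [179.8, -0.0, -104.0]
contact_force: [0.4, -0.4, 0.1]
gripper_width: 0.0877
```

Call:
carry_out --plan '[[[0, 0, 0.035], [0, 0, 0], 0], [[0, 0, 0.035], [0, 0, 0], 0], [[0, 0, 0.035], [0, 0, 0], 0], [[0, 0, 0.035], [0, 0, 0], 0], [[0, 0, 0], [0, 0, 0], 0], [[0, 0, 0], [0, 0, 0], 0], [[0, 0, 0], [0, 0, 0], 0]]'

```text
time_s: 21.55
tcp_pos: [0.486, -0.2285, 0.3017]
eef_rot: [-180.0, -0.0, -104.0]
contact_force: [0.4, 0.3, 0.6]
gripper_width: 0.0878
```

```bash
python3 - <<'E'
from h import *
s=r.get_state();print(s['tcp_pos'],s['eef_rot'],s['gripper_width'])
go([.482,-.2285,.226],-104)
E
```

```text
[ 0.48601383 -0.22853629  0.30173033] [-1.79969431e+02 -3.95109526e-02 -1.03953959e+02] 0.08783086922034933
turn [-0.03 -0.04  0.05] = 1 x [-0.03 -0.04  0.05] | shift mm [ 0.9  3.9 75.7] = 3 x [0.0003 0.0013 0.0252]
```

Call:
carry_out --plan '[[[0.0009, 0.0039, 0.025], [0, 0, 0], 0], [[0, 0, 0.025], [0, 0, 0], 0], [[0, 0, 0.0155], [0, 0, 0], 0], [[0, 0, 0.01], [0, 0, 0], 0], [[0, 0, 0], [0, 0, 0], 0], [[0, 0, 0], [0, 0, 0], 0]]' --grip_force 15

```text
time_s: 22.05
tcp_pos: [0.4821, -0.2284, 0.2264]
eef_rot: [-179.9, -0.0, -104.0]
contact_force: [0.4, 0.0, 1.4]
gripper_width: 0.0877
```

Call:
carry_out --plan '[[[0, 0, 0], [0, 0, 0], 255], [[0, 0, 0], [0, 0, 0], 255], [[0, 0, 0], [0, 0, 0], 255], [[0, 0, 0], [0, 0, 0], 255], [[0, 0, 0], [0, 0, 0], 255], [[0, 0, 0], [0, 0, 0], 255], [[0, 0, 0], [0, 0, 0], 255], [[0, 0, 0], [0, 0, 0], 255], [[0, 0, 0], [0, 0, 0], 255], [[0, 0, 0], [0, 0, 0], 255]]'

```text
time_s: 22.88
tcp_pos: [0.4815, -0.2282, 0.2251]
eef_rot: [-180.0, -0.0, -104.0]
contact_force: [0.5, 0.3, 0.3]
gripper_width: 0.0401
```

```bash
python3 - <<'E'
from h import *
s=r.get_state();print(s['tcp_pos'],s['eef_rot'],s['gripper_width'])
go([.6085,-.2354,s['tcp_pos'][2]],-91.6)
E
```

```text
[ 0.48148951 -0.22824205  0.22514185] [-1.79980146e+02 -2.23349784e-03 -1.03975271e+02] 0.040106174501559566
turn [ -0.02  -0.   -12.38] = 2 x [-0.01 -0.   -6.19] | shift mm [   3.6 -127.2   -0. ] = 4 x [ 0.0009 -0.0318 -0.    ]
```

Call:
carry_out --plan '[[[0, 0, 0], [0, 0, -6.2], 255], [[0, 0, 0], [0, 0, -6.2], 255], [[0, 0, 0], [0, 0, 0], 255], [[0.0004, -0.0159, 0], [0, 0, 0], 255], [[0.0004, -0.0159, 0], [0, 0, 0], 255], [[0.0004, -0.0159, 0], [0, 0, 0], 255], [[0.0004, -0.0159, 0], [0, 0, 0], 255], [[0.0005, -0.0159, 0], [0, 0, 0], 255], [[0.0005, -0.0159, 0], [0, 0, 0], 255], [[0.0005, -0.0159, 0], [0, 0, 0], 255], [[0.0005, -0.0159, 0], [0, 0, 0], 255]]'

```text
time_s: 23.8
tcp_pos: [0.6084, -0.2354, 0.2251]
eef_rot: [179.9, -0.0, -91.8]
contact_force: [-1.9, 0.8, 4.7]
gripper_width: 0.0398
```

Call:
carry_out --plan '[[[0, 0, 0], [0, 0, 0], 255], [[0, 0, 0], [0, 0, 0], 255], [[0, 0, 0], [0, 0, 0], 255], [[0, 0, 0], [0, 0, 0], 255]]'

```text
time_s: 24.13
tcp_pos: [0.6081, -0.2353, 0.2252]
eef_rot: [-180.0, 0.0, -91.7]
contact_force: [0.7, 0.3, 1.5]
gripper_width: 0.0398
```

Call:
carry_out --plan '[[[0, -0.002, 0], [0, 0, 0], 255], [[0, -0.001, 0], [0, 0, 0], 255], [[0, 0, 0], [0, 0, 0], 255], [[0, 0, 0], [0, 0, 0], 255]]'

```text
time_s: 24.47
tcp_pos: [0.6107, -0.2355, 0.2251]
eef_rot: [179.9, 0.0, -91.6]
contact_force: [-3.1, 0.4, 5.6]
gripper_width: 0.0396
```

```bash
python3 - <<'E'
from h import *
s=r.get_state();print(s['tcp_pos'],s['eef_rot'],s['gripper_width'],s['contact_force'])
snap('wrist','w6');c=cal('wrist');np.savez('pics/w6c.npz',*c)
E
```

```text
[ 0.61072244 -0.23545475  0.2250777 ] [ 1.79923431e+02  5.61721520e-03 -9.16081243e+01] 0.03960155830641272 [-3.10488913  0.37513775  5.59382613]
```

View pics/w6.png

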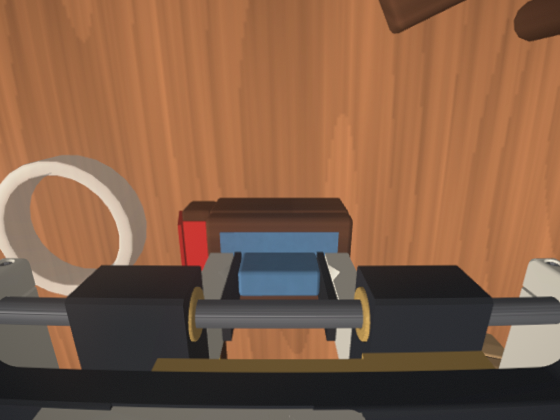

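Call:
carry_out --plan '[[[0, -0.001, 0], [0, 0, 0], 255], [[0, -0.001, 0], [0, 0, 0], 255], [[0, 0, 0], [0, 0, 0], 255], [[0, 0, 0], [0, 0, 0], 255]]'

```text
time_s: 24.85
tcp_pos: [0.6116, -0.2355, 0.2251]
eef_rot: [179.8, 0.0, -91.6]
contact_force: [-8.2, 0.5, 9.2]
gripper_width: 0.0396
```

Call:
carry_out --plan '[[[0, -0.001, 0], [0, 0, 0], 255], [[0, -0.001, 0], [0, 0, 0], 255], [[0, 0, 0], [0, 0, 0], 255], [[0, 0, 0], [0, 0, 0], 255]]'

```text
time_s: 25.18
tcp_pos: [0.6122, -0.2356, 0.225]
eef_rot: [179.6, 0.0, -91.6]
contact_force: [-14.0, 2.4, 14.5]
gripper_width: 0.04
```

Call:
carry_out --plan '[[[0, 0.002, 0], [0, 0, 0], 255], [[0, 0.001, 0], [0, 0, 0], 255], [[0, 0, 0], [0, 0, 0], 255], [[0, 0, 0], [0, 0, 0], 255]]'

```text
time_s: 25.52
tcp_pos: [0.6113, -0.2355, 0.2249]
eef_rot: [179.8, 0.0, -91.6]
contact_force: [-5.4, 0.1, 7.0]
gripper_width: 0.04
```

Call:
carry_out --plan '[[[0, 0, 0], [0, 0, 0], 100], [[0, 0, 0], [0, 0, 0], 100], [[0, 0, 0], [0, 0, 0], 80], [[0, 0, 0], [0, 0, 0], 80], [[0, 0, 0], [0, 0, 0], 80], [[0, 0, -0.03], [0, 0, 0], 80], [[0, 0, -0.04], [0, 0, 0], 80], [[0, 0, -0.04], [0, 0, 0], 80], [[0, 0, -0.04], [0, 0, 0], 80], [[0, 0, 0], [0, 0, 0], 80], [[0, 0, 0], [0, 0, 0], 80]]'

```text
time_s: 26.43
tcp_pos: [0.613, -0.2355, 0.3785]
eef_rot: [-179.6, -0.0, -91.6]
contact_force: [-0.3, 0.1, -0.9]
gripper_width: 0.0603
```

```bash
python3 - <<'E'
from h import *
s=r.get_state();print(s['tcp_pos'],s['eef_rot'],s['gripper_width'],s['contact_force'])
snap('wrist','w7');c=cal('wrist');np.savez('pics/w7c.npz',*c);im=np.load('pics/w7.npy');
print(w2px(c,[(.6111,-.2354,.066),(.6593,-.0241,.022),(.6535,-.2365,.022),(.491,-.134,.054)]).round(0).tolist())
t=snap('top','t7'); o=np.zeros((600,800,3),np.uint8);o[:330,:440]=cv2.resize(im,(440,330)); o[330:,:]=cv2.resize(t[140:248,180:380][:68+40],(800,432))[60:330]
cv2.imwrite('pics/m7.png',o[...,::-1])
E
```

```text
[ 0.6129652  -0.23547463  0.37852325] [-1.79626594e+02 -3.48130740e-02 -9.15699208e+01] 0.06025161881906209 [-0.30579009  0.09493965 -0.94924138]
[[282.0, 199.0], [248.0, 351.0], [241.0, 188.0], [398.0, 285.0]]
```

View pics/m7.png

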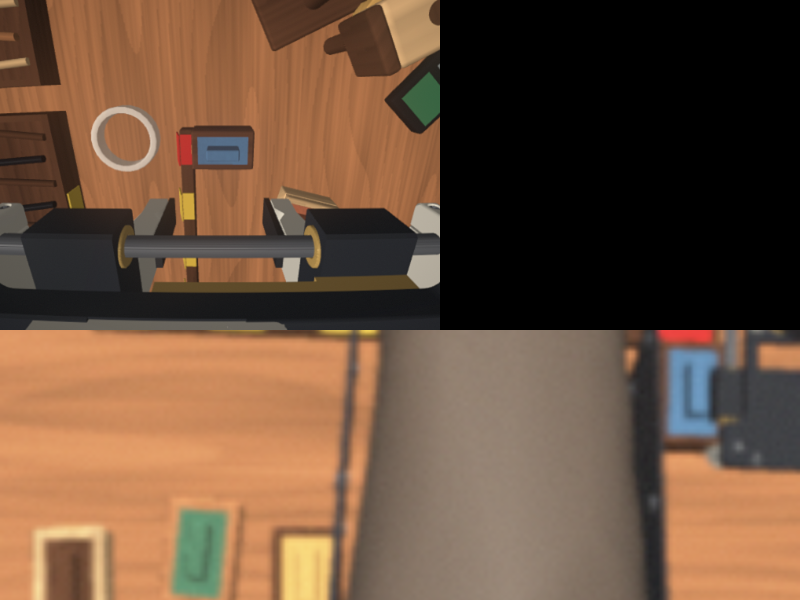

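```bash
python3 - <<'E'
from h import *
d=np.load('pics/w7c.npz');c=[d[k] for k in d.files];im=np.load('pics/w7.npy');hsv=cv2.cvtColor(im,cv2.COLOR_RGB2HSV)
def comps(lo,hi,z,name,amin=60):
    m=cv2.inRange(hsv,lo,hi); n,l,s,ce=cv2.connectedComponentsWithStats(m)
    for i in range(1,n):
        if s[i,4]>amin:
            x,y,w,h,a=s[i]; ys,xs=np.nonzero(l==i); W=px2w(c,np.c_[xs,ys],z); q=cv2.minAreaRect(np.c_[W[:,0],W[:,1]].astype(np.float32)*1000)
            print(name,(x,y,w,h,a),'rect mm',np.round(q[0],1),np.round(q[1],1),round(q[2],1),'ylim',(W[:,1].min()*1e3).round(1),(W[:,1].max()*1e3).round(1))
comps((0,190,120),(6,255,255),.022,'red'); comps((173,190,120),(180,255,255),.022,'red')
comps((22,110,120),(32,255,255),.022,'yel'); comps((98,60,60),(125,255,255),.042,'blue')
E
```

```text
red (np.int32(230), np.int32(172), np.int32(13), np.int32(25), np.int32(196)) rect mm [ 658.6 -240.7] [26.1 12.6] 86.4 ylim -253.7 -227.8
red (np.int32(231), np.int32(195), np.int32(13), np.int32(14), np.int32(89)) rect mm [ 658.8 -221.6] [14.5 13. ] 88.4 ylim -228.8 -214.3
yel (np.int32(233), np.int32(247), np.int32(14), np.int32(32), np.int32(399)) rect mm [ 661.  -149.1] [39.7 14.8] 86.5 ylim -168.8 -129.4
yel (np.int32(238), np.int32(328), np.int32(11), np.int32(11), np.int32(102)) rect mm [663.3 -52.5] [14.6 12.4] 85.9 ylim -60.0 -44.9
blue (np.int32(251), np.int32(175), np.int32(65), np.int32(34), np.int32(2056)) rect mm [ 609.6 -236.3] [33.8 62.8] 88.4 ylim -254.1 -218.6
```

```bash
python3 - <<'E'
from h import *
go([.490,-.1345,.226],-105)
E
```

```text
turn [1.000e-02 3.000e-02 1.341e+01] = 3 x [0.   0.01 4.47] | shift mm [-65.8 144.  148.6] = 6 x [-0.011   0.024   0.0248]
```

Call:
carry_out --plan '[[[0, 0, 0], [0, 0, 6.7], 0], [[0, 0, 0], [0, 0, 6.7], 0], [[-0.0164, 0.036, 0], [0, 0, 0], 0], [[-0.0164, 0.036, 0], [0, 0, 0], 0], [[-0.0165, 0.036, 0], [0, 0, 0], 0], [[-0.0165, 0.036, 0], [0, 0, 0], 0], [[0, 0, 0.036], [0, 0, 0], 0], [[0, 0, 0.036], [0, 0, 0], 0], [[0, 0, 0.036], [0, 0, 0], 0], [[0, 0, 0], [0, 0, 0], 0], [[0, 0, 0], [0, 0, 0], 0], [[0, 0, 0], [0, 0, 0], 0]]'

```text
time_s: 27.53
tcp_pos: [0.491, -0.1348, 0.2678]
eef_rot: [180.0, -0.0, -105.0]
contact_force: [0.3, -0.3, 0.9]
gripper_width: 0.0876
```

```bash
python3 - <<'E'
from h import *
s=r.get_state();print(s['tcp_pos'],s['eef_rot'],s['gripper_width'])
go([.490,-.1345,.226],-105)
E
```

```text
[ 0.4910254  -0.13475251  0.26783401] [ 1.79991931e+02 -4.33579751e-02 -1.04954333e+02] 0.08755245693033713
turn [ 0.01 -0.04  0.05] = 1 x [ 0.01 -0.04  0.05] | shift mm [ 0.   1.1 41.8] = 2 x [0.     0.0005 0.0209]
```

Call:
carry_out --plan '[[[0, 0, 0.022], [0, 0, 0], 0], [[0, 0, 0.0195], [0, 0, 0], 0], [[0, 0, 0], [0, 0, 0], 0], [[0, 0, 0], [0, 0, 0], 0]]'

```text
time_s: 27.87
tcp_pos: [0.4908, -0.1348, 0.2266]
eef_rot: [-180.0, -0.0, -105.0]
contact_force: [-0.4, 0.5, 0.4]
gripper_width: 0.0875
```

Call:
carry_out --plan '[[[0, 0, 0], [0, 0, 0], 255], [[0, 0, 0], [0, 0, 0], 255], [[0, 0, 0], [0, 0, 0], 255], [[0, 0, 0], [0, 0, 0], 255], [[0, 0, 0], [0, 0, 0], 255], [[0, 0, 0], [0, 0, 0], 255], [[0, 0, 0], [0, 0, 0], 255], [[0, 0, 0], [0, 0, 0], 255], [[0, 0, 0], [0, 0, 0], 255], [[0, 0, 0], [0, 0, 0], 255]]'

```text
time_s: 28.7
tcp_pos: [0.4904, -0.1346, 0.2256]
eef_rot: [-180.0, -0.0, -105.0]
contact_force: [-0.5, -0.4, 1.2]
gripper_width: 0.0398
```

```bash
python3 - <<'E'
from h import *
s=r.get_state();print(s['tcp_pos'],s['eef_rot'],s['gripper_width'])
go([.611,-.1485,s['tcp_pos'][2]],-91.6)
E
```

```text
[ 0.49038299 -0.13462838  0.22562319] [-1.79991038e+02 -2.06235850e-03 -1.04972448e+02] 0.03981341301449804
turn [-1.000e-02 -0.000e+00 -1.337e+01] = 3 x [-0.   -0.   -4.46] | shift mm [  10.5 -121.    -0. ] = 4 x [ 0.0026 -0.0302 -0.    ]
```

Call:
carry_out --plan '[[[0, 0, 0], [0, 0, -6.7], 255], [[0, 0, 0], [0, 0, -6.7], 255], [[0.0013, -0.0151, 0], [0, 0, 0], 255], [[0.0013, -0.0151, 0], [0, 0, 0], 255], [[0.0013, -0.0151, 0], [0, 0, 0], 255], [[0.0013, -0.0151, 0], [0, 0, 0], 255], [[0.0013, -0.0151, 0], [0, 0, 0], 255], [[0.0013, -0.0151, 0], [0, 0, 0], 255], [[0.0013, -0.0151, 0], [0, 0, 0], 255], [[0.0013, -0.0151, 0], [0, 0, 0], 255], [[0, 0, 0], [0, 0, 0], 255], [[0, 0, 0], [0, 0, 0], 255]]'

```text
time_s: 29.7
tcp_pos: [0.6117, -0.1485, 0.2257]
eef_rot: [-179.9, -0.0, -91.6]
contact_force: [3.7, -0.6, 2.1]
gripper_width: 0.0395
```

Call:
carry_out --plan '[[[0, -0.001, 0], [0, 0, 0], 255], [[0, -0.001, 0], [0, 0, 0], 255], [[0, 0, 0], [0, 0, 0], 255], [[0, 0, 0], [0, 0, 0], 255]]'

```text
time_s: 30.03
tcp_pos: [0.6121, -0.1485, 0.2256]
eef_rot: [179.9, -0.0, -91.6]
contact_force: [-1.6, -1.1, 3.5]
gripper_width: 0.0397
```

Call:
carry_out --plan '[[[0, -0.001, 0], [0, 0, 0], 255], [[0, -0.001, 0], [0, 0, 0], 255], [[0, 0, 0], [0, 0, 0], 255], [[0, 0, 0], [0, 0, 0], 255]]'

```text
time_s: 30.37
tcp_pos: [0.6136, -0.1485, 0.2256]
eef_rot: [179.8, -0.0, -91.6]
contact_force: [-6.2, 0.6, 7.8]
gripper_width: 0.04
```

Call:
carry_out --plan '[[[0, 0.0005, 0], [0, 0, 0], 255], [[0, 0, 0], [0, 0, 0], 255], [[0, 0, 0], [0, 0, 0], 100], [[0, 0, 0], [0, 0, 0], 80], [[0, 0, 0], [0, 0, 0], 60], [[0, 0, 0], [0, 0, 0], 60], [[0, 0, -0.03], [0, 0, 0], 60], [[0, 0, -0.04], [0, 0, 0], 0], [[0, 0, -0.04], [0, 0, 0], 0], [[0, 0, -0.04], [0, 0, 0], 0], [[0, 0, 0], [0, 0, 0], 0], [[0, 0, 0], [0, 0, 0], 0]]'

```text
time_s: 31.37
tcp_pos: [0.6148, -0.1484, 0.3789]
eef_rot: [-179.6, 0.0, -91.6]
contact_force: [-0.7, 0.8, -0.7]
gripper_width: 0.087
```

```bash
cat >> h.py <<'E'
COL=dict(red=[(173,190,120),(186,255,255),.022],yel=[(22,110,120),(32,255,255),.022],blue=[(98,60,60),(125,255,255),.042],terr=[(0,110,120),(9,185,255),.042],green=[(70,50,50),(92,255,255),.042],brass=[(20,60,150),(28,200,255),.042])
def segs(cam,name,keys,amin=60,roi=(.40,.70,-.30,.30)):
    im=snap(cam,name);c=cal(cam);hsv=cv2.cvtColor(im,cv2.COLOR_RGB2HSV).astype(int)
    for k in keys:
        lo,hi,z=COL[k];H=hsv.copy()
        if hi[0]>180 : H[...,0][H[...,0]<90]+=180
        m=np.all((H>=lo)&(H<=hi),-1).astype(np.uint8); n,l,s,ce=cv2.connectedComponentsWithStats(m)
        for i in range(1,n):
            if s[i,4]>amin:
                ys,xs=np.nonzero(l==i); W=px2w(c,np.c_[xs,ys],z); q=cv2.minAreaRect(np.c_[W[:,0],W[:,1]].astype(np.float32)*1000)
                if roi[0]<q[0][0]/1e3<roi[1] and roi[2]<q[0][1]/1e3<roi[3]:
                    print(k,'px',ce[i].round(),s[i,4],'mm',np.round(q[0],1),np.round(q[1],1),round(q[2],1),'x',(W[:,0].min()*1e3).round(1),(W[:,0].max()*1e3).round(1),'y',(W[:,1].min()*1e3).round(1),(W[:,1].max()*1e3).round(1))
E
python3 - <<'E'
from h import *
print(r.get_state()['tcp_pos'])
segs('wrist','w8',['red','yel','blue','terr'])
print('TOP');segs('top','t8',['blue','terr','green','brass'],amin=30)
go([.4668,.0480,.226],-89)
E
```

```text
[ 0.61482082 -0.14842509  0.3789078 ]
red px [222. 106.] 71 mm [ 668.9 -233.9] [39.5  2. ] 88.7 x 667.6 670.3 y -253.6 -214.1
yel px [226. 184.] 70 mm [ 671.1 -153. ] [33.4  2.1] 85.6 x 669.4 672.4 y -169.8 -136.3
yel px [236. 188.] 459 mm [ 661.3 -148.9] [39.5 13.7] 86.4 x 653.6 668.4 y -168.6 -129.2
yel px [239. 260.] 400 mm [663.3 -64.9] [40.3 15.2] 88.3 x 655.3 671.5 y -85.2 -44.6
yel px [242. 332.] 98 mm [667.5  34.3] [10.5 17.6] 88.8 x 658.6 676.3 y 28.8 39.7
yel px [241. 367.] 92 mm [671.2  85.6] [19.7 15.6] 86.4 x 663.3 679.2 y 75.3 95.3
blue px [283. 100.] 2717 mm [ 609.4 -236.1] [34.2 62.8] 88.4 x 578.1 641.3 y -253.7 -218.1
terr px [228. 102.] 250 mm [ 658.1 -233.5] [40.7 19.5] 88.6 x 647.9 668.0 y -254.0 -213.4
terr px [283. 193.] 1846 mm [ 611.6 -147.5] [34.1 61.6] 87.3 x 580.7 643.2 y -164.8 -129.4
TOP
blue px [355. 168.] 125 mm [ 612.8 -243.5] [21.1 60.7] 89.2 x 582.5 643.1 y -254.5 -233.1
terr px [320. 168.] 75 mm [ 615.  -141.6] [15.  54.7] 89.6 x 587.8 642.3 y -149.3 -133.9
brass px [210. 150.] 94 mm [669.8 186.5] [18.2 44.4] 0.6 x 660.5 678.9 y 164.3 208.7
brass px [295. 153.] 91 mm [663.  -65.4] [18.3 42. ] 0.5 x 653.7 672.2 y -86.4 -44.4
brass px [320. 154.] 59 mm [ 655.9 -140.4] [24.  27.6] 89.7 x 642.2 669.7 y -152.5 -128.3
turn [ 0.01  0.03 -2.6 ] = 1 x [ 0.01  0.03 -2.6 ] | shift mm [-198.9  143.7  149.2] = 8 x [-0.0249  0.018   0.0187]
```

```bash
python3 - <<'E'
from h import *
t=np.load('pics/t8.npy');h=cv2.cvtColor(t,cv2.COLOR_RGB2HSV);t0=np.load('pics/top0.npy')
for x,y in((231,206),(231,211),(257,210),(257,218),(198,210)): print((x,y),t[y,x],h[y,x],t0[y,x])
o=cv2.resize(t[135:240,180:380],None,fx=4,fy=4,interpolation=cv2.INTER_CUBIC);cv2.imwrite('pics/m8.png',o[...,::-1])
E
```

```text
(231, 206) [124 106  93] [ 13  64 124] [ 83 121  91]
(231, 211) [124 108  94] [ 14  62 124] [ 75 105  81]
(257, 210) [151 133 119] [ 13  54 151] [238 195 111]
(257, 218) [151 133 119] [ 13  54 151] [237 194 112]
(198, 210) [109  75  53] [ 12 131 109] [100  68  50]
```

View pics/m8.png

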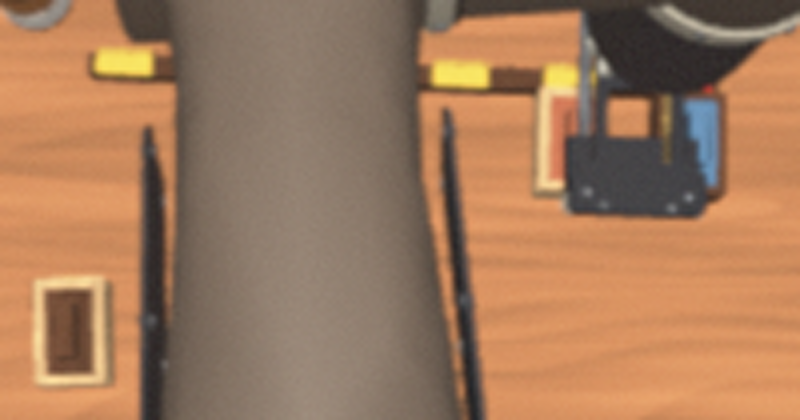

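```bash
python3 - <<'E'
from h import *
COL['green']=[(50,40,50),(95,200,255),.042];COL['brass']=[(17,80,140),(28,210,255),.042]
segs('scene','s8',['green','brass','terr','blue'],amin=25)
im=np.load('pics/scene0.npy');c=cal('scene');h=cv2.cvtColor(im,cv2.COLOR_RGB2HSV)
print(w2px(c,[(.489,.126,.066),(.467,.0486,.066)]),[h[y,x].tolist() for x,y in((290,228),(315,231),(288,236))])
a,b=np.load('pics/scene0.npy').astype(int),np.load('pics/s8.npy').astype(int)
print('diff near boxes',np.abs(a-b)[205:265,275:360].mean(),np.abs(a-b)[205:265,275:360].max())
E
```

```text
green px [315. 232.] 166 mm [489.1 128.5] [32.1 59.8] 81.2 x 458.8 520.4 y 110.1 146.5
brass px [343. 230.] 204 mm [481.  220.2] [96.9 56.6] 0.4 x 432.4 529.6 y 192.3 248.7
brass px [290. 230.] 198 mm [470.7  49.1] [65.1 36.7] 0.0 x 438.1 503.2 y 30.8 67.5
brass px [235. 288.] 149 mm [ 621.1 -145.5] [49.9 86.9] 86.7 x 578.8 665.8 y -172.3 -120.8
terr px [233. 283.] 28 mm [ 623.1 -148. ] [26.7 22.1] 85.1 x 612.5 634.3 y -162.0 -133.8
blue px [202. 284.] 219 mm [ 612.8 -236.2] [32.6 62.7] 88.4 x 581.4 643.9 y -253.3 -219.5
[[314.69712988 228.07840924]
 [289.43094846 225.43454855]] [[19, 187, 218], [70, 120, 113], [19, 189, 212]]
diff near boxes 5.128039215686274 10
```

Call:
carry_out --plan '[[[0, 0, 0], [0, 0, -2.6], 0], [[-0.0284, 0.0205, 0], [0, 0, 0], 0], [[-0.0284, 0.0205, 0], [0, 0, 0], 0], [[-0.0284, 0.0205, 0], [0, 0, 0], 0], [[-0.0284, 0.0205, 0], [0, 0, 0], 0], [[-0.0284, 0.0205, 0], [0, 0, 0], 0], [[-0.0284, 0.0205, 0], [0, 0, 0], 0], [[-0.0284, 0.0205, 0], [0, 0, 0], 0], [[0, 0, 0], [0, 0, 0], 0], [[0, 0, 0.035], [0, 0, 0], 0], [[0, 0, 0.035], [0, 0, 0], 0], [[0, 0, 0.035], [0, 0, 0], 0]]'

```text
time_s: 32.52
tcp_pos: [0.4667, 0.0479, 0.2691]
eef_rot: [-180.0, 0.0, -88.9]
contact_force: [0.3, 0.3, -0.8]
gripper_width: 0.0877
```

Call:
carry_out --plan '[[[0, 0, 0], [0, 0, 0], 0], [[0, 0, 0], [0, 0, 0], 0], [[0, 0, 0], [0, 0, 0], 0]]'

```text
time_s: 32.77
tcp_pos: [0.468, 0.0479, 0.2715]
eef_rot: [-180.0, -0.0, -89.0]
contact_force: [-0.1, 1.5, 0.3]
gripper_width: 0.0874
```

```bash
python3 - <<'E'
from h import *
go([.4675,.0485,.226],-89)
E
```

```text
turn [-0.01 -0.04  0.04] = 1 x [-0.01 -0.04  0.04] | shift mm [-0.6  0.5 45.5] = 2 x [-0.0003  0.0002  0.0228]
```

Call:
carry_out --plan '[[[-0.0006, 0.0005, 0.0225], [0, 0, 0], 0], [[0, 0, 0.0225], [0, 0, 0], 0], [[0, 0, 0], [0, 0, 0], 0], [[0, 0, 0], [0, 0, 0], 0]]'

```text
time_s: 33.1
tcp_pos: [0.4672, 0.0484, 0.2267]
eef_rot: [-180.0, -0.0, -89.0]
contact_force: [0.4, 1.2, 0.4]
gripper_width: 0.0874
```

Call:
carry_out --plan '[[[0, 0, 0], [0, 0, 0], 255], [[0, 0, 0], [0, 0, 0], 255], [[0, 0, 0], [0, 0, 0], 255], [[0, 0, 0], [0, 0, 0], 255], [[0, 0, 0], [0, 0, 0], 255], [[0, 0, 0], [0, 0, 0], 255], [[0, 0, 0], [0, 0, 0], 255], [[0, 0, 0], [0, 0, 0], 255], [[0, 0, 0], [0, 0, 0], 255], [[0, 0, 0], [0, 0, 0], 255]]'

```text
time_s: 33.93
tcp_pos: [0.4669, 0.0484, 0.2257]
eef_rot: [-180.0, 0.0, -89.0]
contact_force: [0.3, 0.0, 2.4]
gripper_width: 0.0396
```

```bash
python3 - <<'E'
from h import *
s=r.get_state();print(s['tcp_pos'],s['eef_rot'],s['gripper_width'])
go([.613,-.0635,s['tcp_pos'][2]],-91.6)
E
```

```text
[0.46687797 0.04842276 0.22566565] [-1.79982819e+02  2.11511494e-03 -8.89722636e+01] 0.039635395416121176
turn [-0.02  0.    2.63] = 1 x [-0.02  0.    2.63] | shift mm [ 107.8 -149.2   -0. ] = 5 x [ 0.0216 -0.0298 -0.    ]
```

Call:
carry_out --plan '[[[0, 0, 0], [0, 0, 2.6], 255], [[0.0108, -0.0149, 0], [0, 0, 0], 255], [[0.0108, -0.0149, 0], [0, 0, 0], 255], [[0.0108, -0.0149, 0], [0, 0, 0], 255], [[0.0108, -0.0149, 0], [0, 0, 0], 255], [[0.0108, -0.0149, 0], [0, 0, 0], 255], [[0.0108, -0.0149, 0], [0, 0, 0], 255], [[0.0108, -0.0149, 0], [0, 0, 0], 255], [[0.0108, -0.0149, 0], [0, 0, 0], 255], [[0.0108, -0.0149, 0], [0, 0, 0], 255], [[0.0108, -0.0149, 0], [0, 0, 0], 255], [[0, 0, 0], [0, 0, 0], 255]]'

```text
time_s: 34.93
tcp_pos: [0.6148, -0.0653, 0.2257]
eef_rot: [-179.9, -0.0, -91.6]
contact_force: [2.1, -1.3, 5.1]
gripper_width: 0.0399
```

Call:
carry_out --plan '[[[0, -0.001, 0], [0, 0, 0], 255], [[0, -0.001, 0], [0, 0, 0], 255], [[0, 0, 0], [0, 0, 0], 255], [[0, 0, 0], [0, 0, 0], 255]]'

```text
time_s: 35.27
tcp_pos: [0.6144, -0.0634, 0.2257]
eef_rot: [-180.0, 0.0, -91.6]
contact_force: [1.2, -1.0, 2.8]
gripper_width: 0.04
```

Call:
carry_out --plan '[[[0, -0.001, 0], [0, 0, 0], 255], [[0, -0.001, 0], [0, 0, 0], 255], [[0, 0, 0], [0, 0, 0], 255], [[0, 0, 0], [0, 0, 0], 255]]'

```text
time_s: 35.6
tcp_pos: [0.6158, -0.0634, 0.2257]
eef_rot: [179.9, 0.0, -91.6]
contact_force: [-2.3, -0.2, 7.1]
gripper_width: 0.0399
```

Push a little more for definite contact, then release and look from above.

Call:
carry_out --plan '[[[0, -0.001, 0], [0, 0, 0], 255], [[0, 0, 0], [0, 0, 0], 255], [[0, 0, 0], [0, 0, 0], 255]]'

```text
time_s: 35.85
tcp_pos: [0.6162, -0.0635, 0.2257]
eef_rot: [179.8, -0.0, -91.6]
contact_force: [-6.0, 1.4, 8.5]
gripper_width: 0.04
```

Call:
carry_out --plan '[[[0, 0.0005, 0], [0, 0, 0], 255], [[0, 0, 0], [0, 0, 0], 255], [[0, 0, 0], [0, 0, 0], 100], [[0, 0, 0], [0, 0, 0], 80], [[0, 0, 0], [0, 0, 0], 60], [[0, 0, 0], [0, 0, 0], 60], [[0, 0, -0.03], [0, 0, 0], 60], [[0, 0, -0.04], [0, 0, 0], 0], [[0, 0, -0.04], [0, 0, 0], 0], [[0, 0, -0.04], [0, 0, 0], 0], [[0, 0, 0], [0, 0, 0], 0], [[0, 0, 0], [0, 0, 0], 0]]'

```text
time_s: 36.85
tcp_pos: [0.6177, -0.0637, 0.3788]
eef_rot: [-179.7, 0.1, -91.6]
contact_force: [0.2, 0.0, -0.6]
gripper_width: 0.087
```

```bash
cat >> h.py <<'E'
COL['green']=[(50,40,50),(95,200,255),.042];COL['brass']=[(17,80,140),(28,210,255),.042]
E
python3 - <<'E'
from h import *
segs('wrist','w9',['red','yel','brass','terr','blue'],amin=150)
print('SCENE');segs('scene','s9',['green','brass'],amin=80)
a,b=np.load('pics/scene0.npy').astype(int),np.load('pics/s9.npy').astype(int)
print('diff',np.abs(a-b)[205:265,303:360].max())
go([.4885,.126,.226],-93.5)
E
```

```text
yel px [233. 103.] 553 mm [ 661.  -148.8] [39.5 13.6] 88.5 x 653.6 668.1 y -168.8 -128.9
yel px [236. 188.] 475 mm [663.7 -64.2] [39.1 14.2] 88.3 x 656.1 671.2 y -83.9 -44.5
yel px [240. 261.] 351 mm [665.6  19.8] [40.3 14.9] 88.5 x 657.8 673.2 y -0.5 40.1
brass px [231. 104.] 962 mm [ 660.1 -148.8] [38.9 19.9] 88.3 x 649.7 670.4 y -168.5 -129.1
brass px [234. 188.] 743 mm [662.8 -70.2] [42.8 19. ] 88.4 x 653.1 672.6 y -91.8 -49.0
brass px [282. 194.] 1928 mm [614.6 -62.8] [35.  63.1] 88.4 x 583.3 646.3 y -81.1 -44.5
brass px [237. 260.] 614 mm [664.9   7.6] [49.5 19.6] 88.2 x 654.9 674.9 y -17.4 32.2
brass px [447. 315.] 594 mm [431.6  85.2] [27.1 74.8] 13.4 x 415.1 451.4 y 50.4 121.0
terr px [283. 105.] 2572 mm [ 611.6 -146.7] [34.4 61.8] 87.4 x 580.8 643.1 y -165.0 -128.9
blue px [283.  10.] 1498 mm [ 609.7 -225.2] [15.6 62.7] 88.4 x 578.4 641.2 y -233.9 -217.4
SCENE
green px [315. 232.] 166 mm [489.1 128.5] [32.1 59.8] 81.2 x 458.8 520.4 y 110.1 146.5
brass px [343. 230.] 204 mm [481.  220.2] [96.9 56.6] 0.4 x 432.4 529.6 y 192.3 248.7
brass px [234. 286.] 176 mm [ 621.  -145.4] [50.  87.2] 86.7 x 577.5 665.8 y -172.3 -119.6
brass px [261. 279.] 184 mm [626.3 -62.8] [38.1 47.5] 88.9 x 602.2 650.0 y -82.0 -43.5
diff 12
turn [0.03 0.03 1.91] = 1 x [0.03 0.03 1.91] | shift mm [-181.6  139.6  149.1] = 7 x [-0.0259  0.0199  0.0213]
```

Call:
carry_out --plan '[[[0, 0, 0], [0, 0, 1.9], 0], [[-0.026, 0.0201, 0], [0, 0, 0], 0], [[-0.026, 0.0201, 0], [0, 0, 0], 0], [[-0.026, 0.0201, 0], [0, 0, 0], 0], [[-0.026, 0.0201, 0], [0, 0, 0], 0], [[-0.026, 0.0201, 0], [0, 0, 0], 0], [[-0.026, 0.0201, 0], [0, 0, 0], 0], [[-0.026, 0.0201, 0], [0, 0, 0], 0], [[0, 0, 0], [0, 0, 0], 0], [[0, 0, 0.035], [0, 0, 0], 0], [[0, 0, 0.035], [0, 0, 0], 0], [[0, 0, 0.035], [0, 0, 0], 0]]'

```text
time_s: 37.95
tcp_pos: [0.4871, 0.1263, 0.2688]
eef_rot: [180.0, 0.0, -93.4]
contact_force: [-0.5, 0.1, -0.6]
gripper_width: 0.088
```

Call:
carry_out --plan '[[[0, 0, 0], [0, 0, 0], 0], [[0, 0, 0], [0, 0, 0], 0], [[0, 0, 0], [0, 0, 0], 0]]'

```text
time_s: 38.2
tcp_pos: [0.4884, 0.1265, 0.2714]
eef_rot: [-180.0, -0.0, -93.5]
contact_force: [-0.2, -0.9, 1.0]
gripper_width: 0.0874
```

```bash
python3 - <<'E'
from h import *
go([.4875,.1265,.226],-93.5)
E
```

```text
turn [-0.01 -0.04  0.04] = 1 x [-0.01 -0.04  0.04] | shift mm [ 0.1  0.9 45.4] = 2 x [0.     0.0005 0.0227]
```

Call:
carry_out --plan '[[[0, 0.0009, 0.0225], [0, 0, 0], 0], [[0, 0, 0.0225], [0, 0, 0], 0], [[0, 0, 0], [0, 0, 0], 0], [[0, 0, 0], [0, 0, 0], 0]]'

```text
time_s: 38.53
tcp_pos: [0.4874, 0.1265, 0.2267]
eef_rot: [-180.0, -0.0, -93.5]
contact_force: [0.5, 0.3, 0.3]
gripper_width: 0.0878
```

Call:
carry_out --plan '[[[0, 0, 0], [0, 0, 0], 255], [[0, 0, 0], [0, 0, 0], 255], [[0, 0, 0], [0, 0, 0], 255], [[0, 0, 0], [0, 0, 0], 255], [[0, 0, 0], [0, 0, 0], 255], [[0, 0, 0], [0, 0, 0], 255], [[0, 0, 0], [0, 0, 0], 255], [[0, 0, 0], [0, 0, 0], 255], [[0, 0, 0], [0, 0, 0], 255], [[0, 0, 0], [0, 0, 0], 255]]'

```text
time_s: 39.37
tcp_pos: [0.487, 0.1265, 0.2256]
eef_rot: [-180.0, 0.0, -93.5]
contact_force: [-0.8, -0.9, 0.9]
gripper_width: 0.0401
```

```bash
python3 - <<'E'
from h import *
s=r.get_state();print(s['tcp_pos'],s['eef_rot'],s['gripper_width'])
go([.6155,.0208,s['tcp_pos'][2]],-91.6)
E
```

```text
[0.48697953 0.12646204 0.22563402] [-1.79989608e+02  6.70911981e-04 -9.34737513e+01] 0.04010710398785435
turn [-0.01  0.   -1.87] = 1 x [-0.01  0.   -1.87] | shift mm [ 102.  -131.4   -0. ] = 5 x [ 0.0204 -0.0263 -0.    ]
```

Call:
carry_out --plan '[[[0, 0, 0], [0, 0, -1.9], 255], [[0.0102, -0.0131, 0], [0, 0, 0], 255], [[0.0102, -0.0131, 0], [0, 0, 0], 255], [[0.0102, -0.0131, 0], [0, 0, 0], 255], [[0.0102, -0.0131, 0], [0, 0, 0], 255], [[0.0102, -0.0131, 0], [0, 0, 0], 255], [[0.0102, -0.0131, 0], [0, 0, 0], 255], [[0.0102, -0.0131, 0], [0, 0, 0], 255], [[0.0102, -0.0131, 0], [0, 0, 0], 255], [[0.0102, -0.0131, 0], [0, 0, 0], 255], [[0.0102, -0.0131, 0], [0, 0, 0], 255], [[0, 0, 0], [0, 0, 0], 255]]'

```text
time_s: 40.37
tcp_pos: [0.6168, 0.0194, 0.2257]
eef_rot: [-180.0, -0.0, -91.6]
contact_force: [2.4, -1.2, 4.9]
gripper_width: 0.0398
```

Call:
carry_out --plan '[[[0, -0.001, 0], [0, 0, 0], 255], [[0, -0.001, 0], [0, 0, 0], 255], [[0, -0.001, 0], [0, 0, 0], 255], [[0, 0, 0], [0, 0, 0], 255], [[0, 0, 0], [0, 0, 0], 255]]'

```text
time_s: 40.78
tcp_pos: [0.6173, 0.0211, 0.2257]
eef_rot: [180.0, -0.0, -91.5]
contact_force: [-2.5, -1.8, 5.3]
gripper_width: 0.0397
```

Call:
carry_out --plan '[[[0, -0.001, 0], [0, 0, 0], 255], [[0, -0.001, 0], [0, 0, 0], 255], [[0, 0, 0], [0, 0, 0], 255], [[0, 0, 0], [0, 0, 0], 255]]'

```text
time_s: 41.12
tcp_pos: [0.6184, 0.0209, 0.2256]
eef_rot: [179.8, -0.0, -91.6]
contact_force: [-8.2, -0.2, 10.1]
gripper_width: 0.0398
```

Call:
carry_out --plan '[[[0, 0.0008, 0], [0, 0, 0], 255], [[0, 0, 0], [0, 0, 0], 255], [[0, 0, 0], [0, 0, 0], 100], [[0, 0, 0], [0, 0, 0], 80], [[0, 0, 0], [0, 0, 0], 60], [[0, 0, 0], [0, 0, 0], 60], [[0, 0, -0.03], [0, 0, 0], 60], [[0, 0, -0.04], [0, 0, 0], 0], [[0, 0, -0.04], [0, 0, 0], 0], [[0, 0, -0.04], [0, 0, 0], 0], [[0, 0, 0], [0, 0, 0], 0], [[0, 0, 0], [0, 0, 0], 0]]'

```text
time_s: 42.12
tcp_pos: [0.6197, 0.0209, 0.3788]
eef_rot: [-179.7, 0.1, -91.6]
contact_force: [-1.6, 0.5, -1.0]
gripper_width: 0.0871
```

```bash
python3 - <<'E'
from h import *
segs('wrist','w10',['yel','green','brass','terr'],amin=250)
snap('scene','s10')
a,b=np.load('pics/scene0.npy').astype(int),np.load('pics/s10.npy').astype(int)
print('diff',np.abs(a-b)[205:265,328:365].max())
COL['pale']=[(14,70,150),(24,200,255),.042]
segs('scene','s10',['pale'],amin=80)
go([.467,.222,.226],-86.5)
E
```

```text
yel px [229.  16.] 501 mm [ 661.5 -142. ] [26.9 14.2] 88.8 x 654.2 668.8 y -155.6 -128.4
yel px [232. 104.] 575 mm [663.7 -64.1] [39.5 14.3] 88.2 x 656.2 670.9 y -84.1 -44.2
yel px [236. 188.] 486 mm [665.9  20. ] [40.1 14.6] 88.4 x 658.0 673.4 y 0.1 40.2
yel px [239. 259.] 351 mm [668.1 103.9] [39.  15.2] 88.4 x 660.0 676.1 y 84.2 123.5
green px [283. 194.] 1855 mm [616.3  22.9] [33.9 61.8] 87.4 x 585.5 647.8 y 4.6 40.2
brass px [227.  16.] 757 mm [ 660.7 -135.8] [28.3 19.3] 88.4 x 651.0 670.5 y -150.2 -121.9
brass px [230. 104.] 928 mm [662.9 -64.1] [39.  19.1] 88.5 x 653.1 672.7 y -83.8 -44.4
brass px [283. 105.] 2784 mm [614.4 -61.8] [35.4 63.3] 88.4 x 582.9 646.4 y -80.4 -43.3
brass px [234. 188.] 766 mm [665.5  14.8] [42.7 19.6] 86.5 x 654.6 674.9 y -7.1 35.7
brass px [237. 260.] 617 mm [667.3  92.4] [49.5 19.6] 88.2 x 657.4 677.4 y 67.3 116.9
brass px [447. 315.] 601 mm [433.7 170. ] [27.1 74.8] 13.4 x 417.2 453.5 y 135.1 205.7
terr px [284.  13.] 1459 mm [ 611.9 -138.6] [19.5 62.2] 88.4 x 580.6 642.9 y -149.2 -128.1
diff 13
pale px [337. 227.] 394 mm [485.3 180.4] [109.3 150.1] 5.3 x 427.5 538.3 y 101.1 253.7
pale px [232. 283.] 353 mm [ 614.9 -156.3] [93.4 97.4] 88.7 x 566.0 664.0 y -203.4 -110.3
pale px [261. 277.] 248 mm [617.3 -62.1] [37.2 64.9] 88.5 x 584.8 649.6 y -80.9 -43.5
pale px [288. 283.] 99 mm [636.8  18.3] [67.8 64.3] 81.3 x 602.1 667.5 y -20.1 48.3
turn [ 0.1  -0.   -5.09] = 1 x [ 0.1  -0.   -5.09] | shift mm [-210.2  139.2  148.4] = 8 x [-0.0263  0.0174  0.0186]
```

Call:
carry_out --plan '[[[0, 0, 0], [0, 0, -5.1], 0], [[-0.0263, 0.0174, 0], [0, 0, 0], 0], [[-0.0263, 0.0174, 0], [0, 0, 0], 0], [[-0.0263, 0.0174, 0], [0, 0, 0], 0], [[-0.0263, 0.0174, 0], [0, 0, 0], 0], [[-0.0263, 0.0174, 0], [0, 0, 0], 0], [[-0.0263, 0.0174, 0], [0, 0, 0], 0], [[-0.0263, 0.0174, 0], [0, 0, 0], 0], [[-0.0263, 0.0174, 0], [0, 0, 0], 0], [[0, 0, 0], [0, 0, 0], 0], [[0, 0, 0], [0, 0, 0], 0], [[0, 0, 0], [0, 0, 0], 0]]'

```text
time_s: 43.27
tcp_pos: [0.4672, 0.2223, 0.3746]
eef_rot: [179.9, -0.1, -86.4]
contact_force: [0.1, -0.9, -1.2]
gripper_width: 0.0875
```

```bash
python3 - <<'E'
from h import *
s=r.get_state();print(s['tcp_pos'])
go([.4685,.222,.226],-86.5)
E
```

```text
[0.46724599 0.22225356 0.37459905]
turn [ 0.08 -0.08  0.07] = 1 x [ 0.08 -0.08  0.07] | shift mm [  0.3  -1.2 148.6] = 5 x [ 0.0001 -0.0002  0.0297]
```

Call:
carry_out --plan '[[[0, -0.0012, 0.032], [0, 0, 0], 0], [[0, 0, 0.032], [0, 0, 0], 0], [[0, 0, 0.032], [0, 0, 0], 0], [[0, 0, 0.02], [0, 0, 0], 0], [[0, 0, 0.02], [0, 0, 0], 0], [[0, 0, 0.0125], [0, 0, 0], 0], [[0, 0, 0], [0, 0, 0], 0], [[0, 0, 0], [0, 0, 0], 0]]'

```text
time_s: 43.93
tcp_pos: [0.469, 0.2213, 0.2262]
eef_rot: [179.9, -0.1, -86.6]
contact_force: [0.3, 1.2, 0.6]
gripper_width: 0.0876
```

Call:
carry_out --plan '[[[0, 0, 0], [0, 0, 0], 255], [[0, 0, 0], [0, 0, 0], 255], [[0, 0, 0], [0, 0, 0], 255], [[0, 0, 0], [0, 0, 0], 255], [[0, 0, 0], [0, 0, 0], 255], [[0, 0, 0], [0, 0, 0], 255], [[0, 0, 0], [0, 0, 0], 255], [[0, 0, 0], [0, 0, 0], 255], [[0, 0, 0], [0, 0, 0], 255], [[0, 0, 0], [0, 0, 0], 255]]'

```text
time_s: 44.77
tcp_pos: [0.4685, 0.2223, 0.2272]
eef_rot: [180.0, -0.0, -86.5]
contact_force: [-1.2, -0.1, 3.0]
gripper_width: 0.0399
```

```bash
python3 - <<'E'
from h import *
s=r.get_state();print(s['tcp_pos'],s['eef_rot'],s['gripper_width'])
go([.6175,.105,s['tcp_pos'][2]],-91.6)
E
```

```text
[0.4685078  0.22226214 0.22716627] [ 1.79995005e+02 -2.64955926e-03 -8.64745496e+01] 0.039863747029332944
turn [ 0.   -0.    5.13] = 1 x [ 0.   -0.    5.13] | shift mm [ 113.1 -152.2   -0. ] = 5 x [ 0.0226 -0.0304 -0.    ]
```

Call:
carry_out --plan '[[[0, 0, 0], [0, 0, 5.1], 255], [[0.0113, -0.0152, 0], [0, 0, 0], 255], [[0.0113, -0.0152, 0], [0, 0, 0], 255], [[0.0113, -0.0152, 0], [0, 0, 0], 255], [[0.0113, -0.0152, 0], [0, 0, 0], 255], [[0.0113, -0.0152, 0], [0, 0, 0], 255], [[0.0113, -0.0152, 0], [0, 0, 0], 255], [[0.0113, -0.0152, 0], [0, 0, 0], 255], [[0.0113, -0.0152, 0], [0, 0, 0], 255], [[0.0113, -0.0152, 0], [0, 0, 0], 255], [[0.0113, -0.0152, 0], [0, 0, 0], 255], [[0, 0, 0], [0, 0, 0], 255]]'

```text
time_s: 45.77
tcp_pos: [0.6195, 0.1035, 0.2272]
eef_rot: [-179.9, -0.0, -91.7]
contact_force: [0.9, -1.4, 4.1]
gripper_width: 0.0399
```

Call:
carry_out --plan '[[[0, -0.001, 0], [0, 0, 0], 255], [[0, -0.001, 0], [0, 0, 0], 255], [[0, -0.001, 0], [0, 0, 0], 255], [[0, 0, 0], [0, 0, 0], 255], [[0, 0, 0], [0, 0, 0], 255]]'

```text
time_s: 46.18
tcp_pos: [0.6197, 0.1054, 0.2272]
eef_rot: [180.0, -0.0, -91.5]
contact_force: [-2.5, -1.6, 4.7]
gripper_width: 0.0399
```

Call:
carry_out --plan '[[[0, -0.001, 0], [0, 0, 0], 255], [[0, -0.001, 0], [0, 0, 0], 255], [[0, 0, 0], [0, 0, 0], 255], [[0, 0, 0], [0, 0, 0], 255]]'

```text
time_s: 46.52
tcp_pos: [0.6209, 0.1054, 0.2272]
eef_rot: [179.8, -0.0, -91.5]
contact_force: [-7.3, -0.3, 8.9]
gripper_width: 0.0397
```

Call:
carry_out --plan '[[[0, 0.0008, 0], [0, 0, 0], 255], [[0, 0, 0], [0, 0, 0], 255], [[0, 0, 0], [0, 0, 0], 100], [[0, 0, 0], [0, 0, 0], 80], [[0, 0, 0], [0, 0, 0], 60], [[0, 0, 0], [0, 0, 0], 60], [[0, 0, -0.03], [0, 0, 0], 60], [[0, 0, -0.04], [0, 0, 0], 0], [[0, 0, -0.04], [0, 0, 0], 0], [[0, 0, -0.04], [0, 0, 0], 0], [[0, 0, 0], [0, 0, 0], 0], [[0, 0, 0], [0, 0, 0], 0]]'

```text
time_s: 47.52
tcp_pos: [0.6221, 0.1052, 0.3804]
eef_rot: [-179.7, 0.2, -91.6]
contact_force: [-0.6, -0.4, -1.1]
gripper_width: 0.0867
```

```bash
python3 - <<'E'
from h import *
COL['pale']=[(14,70,150),(24,200,255),.042]; COL['dark']=[(0,60,30),(18,200,100),.042]
segs('wrist','w11',['yel','green','brass','dark'],amin=300)
E
```

```text
yel px [229.  17.] 527 mm [663.8 -57.6] [27.7 14.6] 87.9 x 656.5 671.2 y -71.7 -43.6
yel px [233. 104.] 602 mm [665.8  20.7] [40.6 13.9] 88.3 x 658.3 673.0 y 0.2 41.1
yel px [236. 188.] 467 mm [668.7 105.2] [39.6 13.8] 86.4 x 661.0 675.8 y 85.4 125.0
yel px [239. 259.] 389 mm [670.4 188.9] [39.4 15.2] 87.7 x 662.5 678.7 y 169.2 208.7
green px [283. 106.] 2582 mm [616.1  23.5] [34.3 61.9] 87.2 x 585.1 647.9 y 5.6 41.9
brass px [227.  17.] 759 mm [663.3 -51.2] [30.  19.1] 89.2 x 653.6 673.0 y -66.3 -36.3
brass px [283.  14.] 1611 mm [614.6 -54.2] [20.5 63.4] 88.4 x 582.7 646.1 y -65.3 -43.2
brass px [230. 104.] 915 mm [665.2  20.2] [39.1 19.4] 88.2 x 655.0 675.2 y 0.4 40.0
brass px [234. 188.] 773 mm [667.4  99.2] [43.  19.7] 88.4 x 657.0 677.3 y 77.4 120.5
brass px [237. 260.] 615 mm [669.7 176.8] [48.5 19.6] 88.2 x 659.9 679.8 y 152.3 200.8
brass px [447. 315.] 603 mm [435.  255.4] [27.2 75.2] 13.4 x 418.4 455.0 y 220.4 291.4
dark px [267.  40.] 2758 mm [622.4 -31.8] [65.8 92.4] 88.4 x 575.7 669.3 y -65.6 0.1
dark px [236. 148.] 697 mm [662.5  60.3] [37.5 17.2] 86.6 x 653.1 671.3 y 41.4 79.0
dark px [283. 193.] 2044 mm [619.  106.1] [34.1 62.1] 88.4 x 587.7 650.4 y 88.2 123.9
dark px [240. 231.] 648 mm [665.1 161.5] [81.7 17.5] 89.0 x 656.0 674.5 y 120.6 202.5
dark px [367. 268.] 312 mm [526.2 203. ] [58.2 26.2] 86.9 x 513.3 540.8 y 173.4 231.7
```

Call:
carry_out --plan '[[[-0.034, 0.02, -0.008], [0, 0, 0], 0], [[-0.034, 0.02, -0.008], [0, 0, 0], 0], [[-0.034, 0.02, -0.008], [0, 0, 0], 0], [[-0.034, 0.02, -0.008], [0, 0, 0], 0], [[-0.034, 0.02, -0.008], [0, 0, 0], 0], [[-0.034, 0.02, -0.008], [0, 0, 0], 0], [[-0.034, 0.02, -0.008], [0, 0, 0], 0], [[-0.034, 0.02, -0.008], [0, 0, 0], 0], [[-0.034, 0.02, -0.008], [0, 0, 0], 0], [[-0.034, 0.02, -0.008], [0, 0, 0], 0], [[-0.034, 0.01, 0], [0, 0, 0], 0], [[-0.034, 0.01, 0], [0, 0, 0], 0]]'

```text
time_s: 48.57
tcp_pos: [0.4114, 0.5207, 0.4562]
eef_rot: [180.0, -0.1, -91.5]
contact_force: [1.5, 0.0, 0.2]
gripper_width: 0.0881
```

Call:
carry_out --plan '[[[-0.034, 0.015, 0], [0, 0, 0], 0], [[-0.034, 0.015, 0], [0, 0, 0], 0], [[0, 0, 0], [0, 0, 0], 0], [[0, 0, 0], [0, 0, 0], 0], [[0, 0, 0], [0, 0, 0], 0]]'

```text
time_s: 48.98
tcp_pos: [0.3845, 0.588, 0.4549]
eef_rot: [179.9, -0.2, -91.5]
contact_force: [0.2, -0.5, 0.8]
gripper_width: 0.0874
```

```bash
python3 - <<'E'
from h import *
segs('top','t12',['red','yel','blue','terr','brass','green'],amin=40)
sc=snap('scene','s12');t=np.load('pics/t12.npy')
o=np.zeros((600,800,3),np.uint8);o[:300]=cv2.resize(t[140:215,190:390],(800,300)); o[300:,:400]=cv2.resize(sc[200:350,60:260],(400,300));o[300:,400:]=cv2.resize(t[150:255,330:470],(400,300))
cv2.imwrite('pics/m12.png',o[...,::-1])
E
```

```text
yel px [211. 150.] 73 mm [673.1 189.5] [15.4 39.2] 0.6 x 665.4 681.0 y 169.8 209.1
yel px [239. 151.] 57 mm [672.4 103.4] [12.4 36.3] 0.5 x 666.1 678.7 y 85.2 121.6
yel px [267. 152.] 53 mm [670.1  18.4] [12.4 36.5] 0.5 x 663.9 676.3 y 0.2 36.7
yel px [295. 153.] 54 mm [667.7 -66.8] [12.4 36.7] 0.5 x 661.5 674.0 y -85.2 -48.5
yel px [322. 154.] 58 mm [ 665.3 -150.8] [12.4 39.8] 0.4 x 659.0 671.6 y -170.7 -131.0
blue px [353. 170.] 238 mm [ 612.7 -237.5] [33.  61.3] 89.1 x 582.3 643.1 y -254.5 -220.6
terr px [350. 155.] 70 mm [ 658.2 -232.2] [18.3 45.4] 0.4 x 648.9 667.5 y -254.8 -209.5
terr px [323. 169.] 186 mm [ 613.7 -149.1] [30.  57.6] 89.5 x 584.9 642.4 y -164.3 -133.9
brass px [211. 150.] 106 mm [669.8 186.5] [18.2 44.5] 0.6 x 660.5 679.1 y 164.2 208.8
brass px [238. 152.] 120 mm [657.  104.7] [39.4 47.5] 0.6 x 637.1 676.8 y 81.0 128.4
brass px [267. 152.] 90 mm [665.3  19.9] [18.2 44.8] 0.5 x 656.3 674.6 y -2.6 42.2
brass px [295. 153.] 96 mm [663.  -63.9] [18.3 45. ] 0.5 x 653.8 672.2 y -86.4 -41.4
brass px [321. 158.] 147 mm [ 623.  -145.8] [45.6 95.8] 86.5 x 575.7 669.9 y -170.5 -122.0
brass px [294. 168.] 259 mm [617.5 -62.4] [35.8 60.8] 89.9 x 587.2 647.9 y -80.4 -44.5
green px [266. 167.] 207 mm [618.6  22.2] [30.8 58.7] 87.1 x 589.6 647.2 y 6.3 38.8
```

View pics/m12.png

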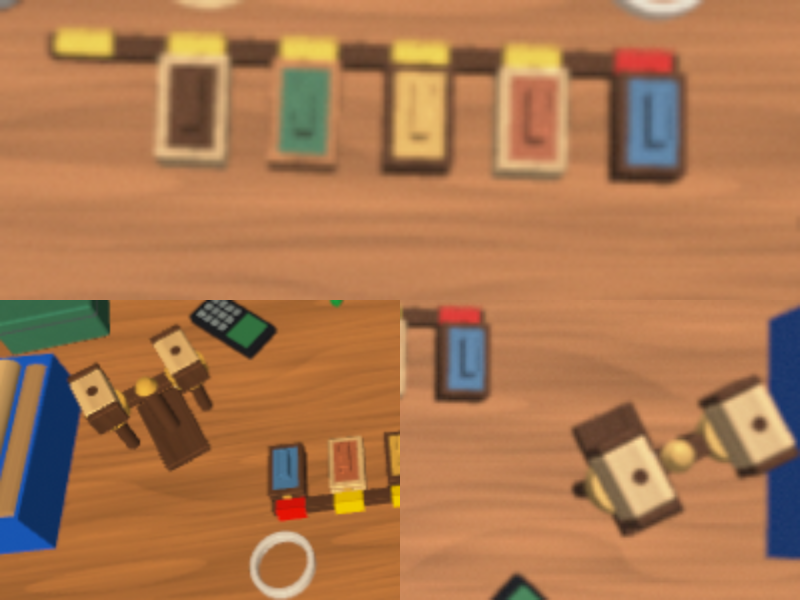

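```bash
python3 - <<'E'
from h import *
print(r.get_state()['time_s'],r.close_job())
E
```

```text
the job is handed in; nothing more can be done
49.0833 None
```

The counter is set out and I handed the job in at 49 s; the interface gave no verdict, so the checks below are mine.

- **Boxes:** I found five boxes. I gripped each by its lid handle and slid it along the counter to the price rail. From the red tag the order is blue, terracotta, brass, green, dark inlay. I felt each one touch the rail, with about 5–14 N of push-back.
- **Mallets:** both came straight up off the stand and went handle-first into the rings. The one from the free ends is in the far ring and the other is in the near ring.
- **Last checks:** the last wrist-camera measurements put the boxes about 0–3 mm off the centres of their tags, with blue furthest off at about 3 mm. They are square to the rail within about 1°, against a limit of 4°. In the last pictures both mallet heads sat flat on their rings. The wares in those pictures looked undisturbed, and the arm was clear of everything.
- **Failed or disagreeing checks:** no check failed. The overhead camera read 2–4 mm further from the robot than the wrist camera, so I trusted the wrist camera and the feel of contact. I did not measure the mallets' tilt or centring, only judged them from the pictures. I also saw no sign of a box being knocked aside during the run.

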